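# Click the coolant cap tight, load the chilled tray and set its dial by the count

## Robot

A 6-joint arm with a two-finger parallel gripper is mounted at the origin on the work surface. World frame = base frame: x ahead of the robot, y to its left, z up, the work surface at z = 0. Lengths are in mm, angles in rad, forces in N, time in s.
With the tool pointing down it reaches from about 375 to 975 mm from the base axis. Payload 3.8 kg.
Tool frame: the origin (TCP) lies between the finger pads; the fingertips stand 17 mm ahead of it and the grasp point (between the pads) lies 2 mm behind it; z points along the fingers, y is the direction in which the jaws open and shut (so a half turn about z gives the same grasp; the last joint's range is limited). The gripper opens to 85 mm and grips with 20 to 120 N. Pads are 22 mm wide; open, the fingers measure 114 mm over their backs; the gripper's body (76 mm by 85 mm) begins 54 mm behind the grasp point. The pads swing forward as they close: fully open they stand 13 mm farther back than shut.
Start: joints at [-1.289, 0.264, 1.604, -0, 1.274, -0.037], TCP at [211.558, -640.985, 220.08] pointing down, gripper open.
Joint ranges: [-2.63, 2.63], [-0.94, 2.18], [0.31, 2.57], [-1.31, 4.45], [0, 2.66], [-2.55, 2.55]. Speed limits (rad/s): [2.57, 2.57, 3.14, 3.14, 3.14, 3.14].

## Interface

Orientations are given as a unit quaternion [x, y, z, w].
In Python, from plant import monitor, camera, arm, find_in gives the robot as it stands.
- The arm moves only by the tool carry_out, never from a script. Its argument "moves" is a list of rows, each a list of 7 numbers: the turn, a rotation vector about the tool's x, y, z in degrees, then the shift along the tool's x, y, z in mm, then the finger opening in mm, from 0 to 85.4. A call has 1 to 20 rows; each row shifts and turns the commanded pose from where the row before left it, along the tool's axes as they then stand; what a row does not reach is not made up. A row lasts 1/10 s, in which the tool goes at most 50 mm and 8.59 degrees, less where a joint would pass 70% of its speed; a pose out of reach is approached as far as the arm can. A call with a gripper value outside its range is refused whole. The fingers move at their own pace and stop on an object; the grip force is fixed at half the most. Time passes only in rows, so rows that do not move let the fingers close. It gives the time, the measured TCP pose, the force and the opening at its end, in the units of the state.
- monitor.state(): the state, without advancing time (a new reading comes with each control period).
- camera(name): name is "scene" or "top"; returns a dict with "img" (384x512x3 uint8, red, green, blue), "range_z" (384x512 float32, mm along the optical axis (not along the pixel's ray), 0 where there is no reading), "fx", "fy", "cx", "cy" (pixels), "origin" and "rotation" of the camera in the world. Camera axes: x right, y down, z forward; pixel columns grow to the right and rows downward; lengths in mm; the calibration is good to about 2 mm. A picture is of the moment at which its call begins.
- arm.job_done(): hands the job in, once; it reports no verdict.
Trained networks look in the newest picture that a camera, given by its name, has taken for a name from the list of things; names that differ only in an ending like _2 or _b are one class to them, and where a whole thing is asked for, a point or a joint stands for the part that bears it (a point fixed in the world has none). Each returns a list of dicts, best first, with "conf" (0 to 1); they miss things now and then, are a little off and sometimes report something else, mostly with a low value. They report only what shows in the picture. A call takes as long as a camera call. They do not tell look-alikes from the thing itself.
- find_in(target, camera): "rect" ([left, top, right, bottom] in pixels, round what is visible of it).
The state is a dict: "time": time; "joint_pos": joint angles; "joint_velocities": joint speeds; "joint_torque": joint torques, N m; "ee_pos": TCP position; "tool_rot": TCP orientation; "ft_force": force on the tool from outside, world axes, zero at the start; "torque": the same for the moment, N m; "opening": finger opening in mm.
Only numpy, scipy, OpenCV 4.12 (cv2) and the standard library are available. Lean on these libraries where they do the work, as an engineer would, in place of code of your own. Each camera call takes 0.05 s, during which the arm holds its last target. There are 200 camera calls.

## Task

Get the bench-top chilled tray ready: first screw its orange coolant cap clockwise until it comes up tight and its ratchet clicks over at least once, then stand every yellow-lidded specimen pot on the desk upright on the floor of the tray, side by side. Finally turn the black cooling dial to as many clicks above off (the red mark) as there are pots, and let go, knocking nothing else over.

Things in the scene. Friction and masses are not known exactly. Their poses are not given: they have to be found in the camera images.
- chiller: Fixed white bench-top chiller, 240 (x) x 360 (y) x 60 mm high, origin under its centre on the desk, yaw within 0.2 rad. Its right-hand (-y) part is the open-topped tray. Its left-hand (+y) part is a flat control deck, 130 mm wide, 60 mm above the desk, with the black dial nearer to the robot and the orange cap beyond it.
- tray_floor (a point): Centre of the tray's inner floor, 12 mm above the desk, axes as the chiller's. The tray measures 224 (x) x 222 mm (y) inside; its walls, 8 mm thick, rise 30 mm above the floor.
- dial_grip (a point): Grip point of the black dial on its upright axis, 98 mm above the desk, at chiller (-55, +115) mm. The grip is an upright bar 54 mm long, 14 wide, from 74 to 108 mm above the desk, on a disc of 28 mm radius. This point's x axis lies along the bar; the white line on the bar's -x half points at the scale, eight marks 30 degrees apart; the red mark is off.
- dial (a joint): Dial angle, rad: 0 at off (bar along chiller x, white line at the red mark towards the robot), growing clockwise from above to 3.665 at the last mark. One click every 0.5236 rad (30 degrees), detent torque about 0.09 N m; let go between clicks it snaps to the nearer one. It starts off or one or two clicks up.
- cap_grip (a point): Grip point of the orange coolant filler cap on its upright axis, 101 mm above the desk, at chiller (+57, +115) mm. The grip is an upright bar 64 mm long, 14 wide, from 77 to 111 mm above the desk, on a disc of 33 mm radius. This point's x axis lies along the bar. The cap does not rise or sink as it turns.
- cap_thread (a joint): How far the cap is screwed shut, rad, growing clockwise from above: it turns easily (0.04 N m) up to a stop at 1.8 (tight). It starts loose, between 0.1 and 1.0.
- cap_ratchet (a joint): Slip of the cap's grip over its torque-limiting ratchet, rad: 0 until the thread is tight; turned on clockwise with about 0.3 N m it then clicks over every 0.5236 rad (30 degrees) and rests at whole clicks. The bar's total angle from chiller x is cap_thread plus cap_ratchet.
- pot1_mid (a point): Centre (half-way up) of a specimen pot: squat white upright cylinder 56 mm in diameter with a yellow screw lid of 58 mm diameter as its top 18 mm, 62 mm high in all, 65 to 165 g, heavy at the bottom; z axis up.
- pot2_mid (a point): Centre (half-way up) of a specimen pot: squat white upright cylinder 56 mm in diameter with a yellow screw lid of 58 mm diameter as its top 18 mm, 62 mm high in all, 65 to 165 g, heavy at the bottom; z axis up.
- pot3_mid (a point): Centre (half-way up) of a specimen pot: squat white upright cylinder 56 mm in diameter with a yellow screw lid of 58 mm diameter as its top 18 mm, 62 mm high in all, 65 to 165 g, heavy at the bottom; z axis up. May be absent.
- pot4_mid (a point): Centre (half-way up) of a specimen pot: squat white upright cylinder 56 mm in diameter with a yellow screw lid of 58 mm diameter as its top 18 mm, 62 mm high in all, 65 to 165 g, heavy at the bottom; z axis up. May be absent.
- pot5_mid (a point): Centre (half-way up) of a specimen pot: squat white upright cylinder 56 mm in diameter with a yellow screw lid of 58 mm diameter as its top 18 mm, 62 mm high in all, 65 to 165 g, heavy at the bottom; z axis up. May be absent.
- sanitizer: Bystander: blue bottle, 54 mm in diameter, 150 mm tall, loose; origin at its foot. Leave it alone.
- steel_bowl: Bystander: steel bowl, 110 mm across, 45 mm high, loose; origin at its foot. Leave it alone.
- swab_box: Bystander: cardboard box 60 x 100 x 70 mm high, loose; origin at its foot. Leave it alone.
- gel_jar: Bystander: white jar with blue lid, 60 mm in diameter, 70 mm high, loose; origin at its foot. Leave it alone.
Not all that is in view belongs to the job. What is shaped like the part that bears pot1_mid but pink or turquoise is not meant. What is shaped like the part that bears pot3_mid but turquoise is not meant.

How it is judged:
By the outcome, as a careful person would: the job done as asked, in the order asked, and still so for the second after the job is handed in, with the robot touching nothing.
Of pot3, pot4, pot5 only 1 to 3 are there at a start; the rules pass over those that are not, and their reading is None.
At some moment in a run one of pot1, pot2, pot3, pot4, pot5 may be knocked a few centimetres aside while the robot is not near it.
It also fails if it takes over 210 s, if anything falls off the work surface, if the arm or the gripper's body presses on something with over 40 N, if the wrist force passes 120 N, or if a joint passes its speed limit or range.

## Working session

There is one attempt and no reset: what is moved stays moved. The work goes in short steps, Python scripts to look and compute and a tool call to move; the robot and the scene stay as the last step left them, time stands still between calls to the robot, and variables do not carry over. Pictures are saved under pics/ and viewed, about 12 in all and at most 16, crops included, and the job is handed in when it is done.

Besides the shell and the picture viewer there is one more tool, called after "Request:" as name(argument=value, ...), one argument or row to a line, values as JSON. carry_out: Moves the arm, as the interface text tells. Its arguments: {"type":"object","properties":{"moves":{"type":"array"}},"required":["moves"]}

```bash
ls; mkdir -p pics; cat > h.py <<'E'
import numpy as np, cv2
from plant import monitor, camera, arm, find_in
def cloud(c):
    z=c["range_z"]; v,u=np.mgrid[:z.shape[0],:z.shape[1]]
    p=np.stack([(u-c["cx"])*z/c["fx"],(v-c["cy"])*z/c["fy"],z],-1)
    w=p@np.array(c["rotation"]).T+np.array(c["origin"]); w[z<=0]=np.nan
    return w
def save(c,n,crop=None,s=1):
    im=c["img"][...,::-1]
    if crop: im=im[crop[1]:crop[3],crop[0]:crop[2]]
    cv2.imwrite("pics/"+n,cv2.resize(im,None,fx=s,fy=s,interpolation=cv2.INTER_CUBIC))
E
python3 - <<'E'
from h import *
a=camera("top");b=camera("scene")
save(a,"t0.png",s=1.5);save(b,"s0.png",s=1.5)
print(a["origin"],b["origin"],np.round(a["rotation"],2).tolist())
W=cloud(a)
for n in ["pot1_mid","chiller","dial_grip","cap_grip","sanitizer","steel_bowl","swab_box","gel_jar"]:
    for d in find_in(n,"top"):
        l,t,r,bb=map(int,d["rect"]); cx,cy=(l+r)//2,(t+bb)//2
        hsv=cv2.cvtColor(a["img"],cv2.COLOR_RGB2HSV)[cy,cx]
        print(n,round(d["conf"],2),[l,t,r,bb],np.round(W[cy,cx]),hsv)
E
```

```text
pics
[ 312.53988936   -8.65172826 1223.57516195] [1147.44323909 -551.5704667  1475.60835636] [-0.69, 0.71, -0.07, 0.05]Traceback (most recent call last):
  File "<stdin>", line 5, in <module>
  File "h.py", line 6, in cloud
    w=p@np.array(c["rotation"]).T+np.array(c["origin"]); w[z<=0]=np.nan
      ~^~~~~~~~~~~~~~~~~~~~~~~~~~
ValueError: matmul: Input operand 1 has a mismatch in its core dimension 0, with gufunc signature (n?,k),(k,m?)->(n?,m?) (size 4 is different from 3)
```

Rotation is a quaternion.

```bash
sed -i 's/^import numpy.*/&\nfrom scipy.spatial.transform import Rotation as R/; s/np.array(c\["rotation"\]).T/R.from_quat(c["rotation"]).as_matrix().T/' h.py
python3 - <<'E'
from h import *
a=camera("top")
W=cloud(a)
hs=cv2.cvtColor(a["img"],cv2.COLOR_RGB2HSV)
for n in ["pot1_mid","chiller","dial_grip","cap_grip","sanitizer","steel_bowl","swab_box","gel_jar"]:
    for d in find_in(n,"top"):
        l,t,r,bb=map(int,d["rect"]); cx,cy=(l+r)//2,(t+bb)//2
        print(n,round(d["conf"],2),[l,t,r,bb],np.round(W[cy,cx]),hs[cy,cx])
print(monitor.state()["tool_rot"])
E
```

```text
pot1_mid 0.7 [372, 288, 398, 306] [ 213. -365.   62.] [ 90 255 127]
pot1_mid 0.68 [303, 200, 325, 223] [ 451. -186.   58.] [ 26 255 178]
pot1_mid 0.56 [338, 287, 363, 309] [ 213. -270.   64.] [170 103 176]
chiller 0.84 [138, 129, 282, 238] [547. 107.  13.] [ 60   2 155]
chiller 0.59 [152, 157, 177, 180] [573. 222. 109.] [ 14 255  84]
dial_grip 0.68 [164, 193, 183, 217] [472. 198. 102.] [ 0 32  8]
cap_grip 0.83 [152, 158, 178, 178] [575. 221. 100.] [ 14 255  85]
cap_grip 0.35 [308, 161, 334, 190] [ 553. -211.   59.] [ 26 255 176]
sanitizer 0.7 [311, 121, 338, 145] [ 660. -217.  112.] [108 228 105]
steel_bowl 0.96 [357, 118, 397, 153] [ 684. -397.    3.] [120   2 122]
swab_box 0.88 [80, 220, 127, 247] [405. 393.  71.] [ 18  22 172]
gel_jar 0.88 [355, 233, 383, 254] [ 358. -331.   69.] [108 219 133]
[ 9.87320013e-01  1.58742529e-01 -1.57915736e-06  2.63259332e-05]
```

View pics/t0.png

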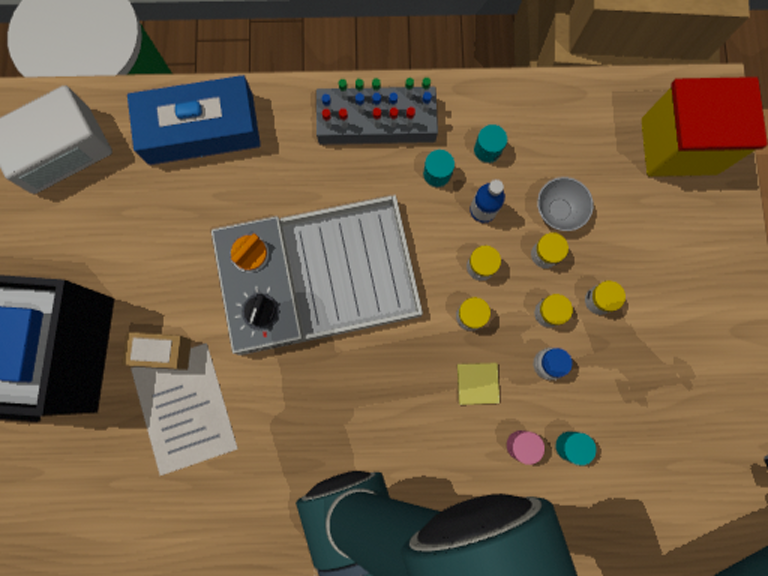

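View pics/s0.png

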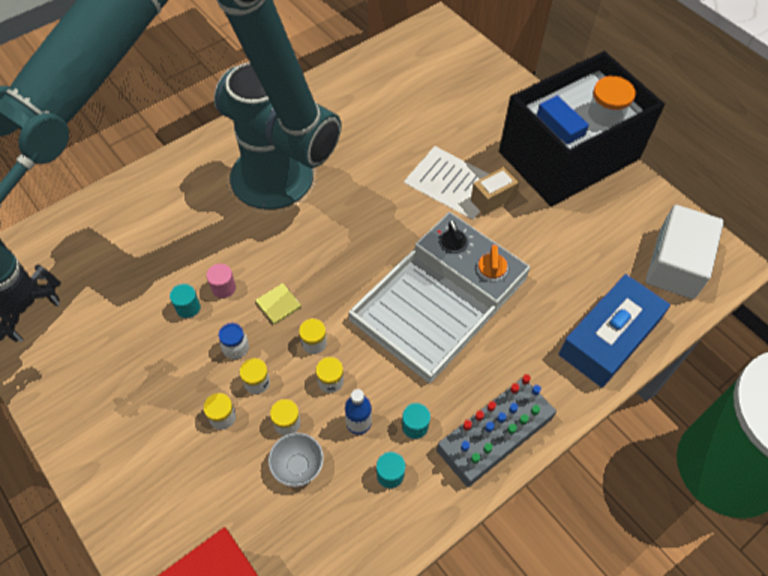

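The top view shows five yellow lids at x 475-610, y 248-315 (viewed pixels), with the cap at (249,252) and the dial at (260,312). The teal, pink and blue lids aren't targets. Next I'll measure all of these.

```bash
cat >> h.py <<'E'
def yellow(c,zmin=40):
    W=cloud(c); hs=cv2.cvtColor(c["img"],cv2.COLOR_RGB2HSV)
    m=((abs(hs[...,0].astype(int)-26)<5)&(hs[...,1]>180)&(hs[...,2]>60)).astype(np.uint8)
    m=cv2.morphologyEx(m,cv2.MORPH_OPEN,np.ones((3,3),np.uint8))
    n,l,s,ce=cv2.connectedComponentsWithStats(m); out=[]
    for i in range(1,n):
        p=W[l==i]; p=p[np.isfinite(p).all(1)]; 
        if s[i,4]<60 or len(p)<40: continue
        zt=np.percentile(p[:,2],80)
        q=p[abs(p[:,2]-zt)<5]
        (x,y),r=cv2.minEnclosingCircle(q[:,:2].astype(np.float32))
        out.append((round(q[:,0].mean()),round(q[:,1].mean()),round(x),round(y),round(r),round(zt)))
    return out
E
python3 - <<'E'
from h import *
Q={}
for n in ["top","scene"]:
    a=camera(n); W=cloud(a); Q[n]=W
    print(n,[y for y in yellow(a)])
    P=W.reshape(-1,3); P=P[np.isfinite(P).all(1)]
    near=(P[:,0]>380)&(P[:,0]<680)&(P[:,1]>-120)&(P[:,1]<300)
    P=P[near]
    d=P[(abs(P[:,2]-60)<6)&(P[:,1]>90)]
    print("deck",cv2.minAreaRect(d[:,:2].astype(np.float32)))
    d=P[(P[:,2]>7)&(P[:,2]<70)]
    print("all",cv2.minAreaRect(d[:,:2].astype(np.float32)))
    for nm,x,y in(("cap",575,221),("dial",472,198)):
        s=P[(np.hypot(P[:,0]-x,P[:,1]-y)<45)]
        q=s[s[:,2]>88][:,:2]; dd=s[(s[:,2]>64)]
        c=q.mean(0); ev,V=np.linalg.eigh(np.cov(q.T)); v=V[:,1]
        print(nm,len(q),c,np.sqrt(ev),"ang",np.degrees(np.arctan2(v[1],v[0])),s[:,2].max(), cv2.minAreaRect(q.astype(np.float32)))
    save(a,n+"1.png",(130,120,290,245) if n=="top" else (250,130,370,260),5)
E
```

```text
top [(764, -599, 798, -636, 94, 117), (579, -347, 579, -348, 29, 63), (557, -218, 558, -218, 29, 64), (484, -447, 484, -447, 30, 63), (461, -346, 462, -346, 29, 63), (459, -192, 459, -192, 29, 64)]
deck ((525.0219116210938, 214.58091735839844), (240.19566345214844, 130.92835998535156), 10.585840225219727)
all ((527.560791015625, 100.90299224853516), (301.735595703125, 390.9286804199219), 1.1941637992858887)
cap 174 [579.3588443  223.24250789] [ 4.39615441 18.43599339] ang 138.92173594578443 116.19432841715252 ((580.718017578125, 224.8074188232422), (16.153583526611328, 63.720340728759766), 49.6230583190918)
dial 131 [469.82004606 203.04531015] [ 4.4845371  15.38150307] ang 160.22745881996923 111.49928157796535 ((470.9814453125, 204.7711181640625), (16.122907638549805, 53.930763244628906), 70.11068725585938)
scene [(462, -194, 462, -195, 29, 63), (465, -348, 464, -348, 29, 64), (559, -220, 560, -220, 28, 64), (487, -449, 487, -449, 28, 64), (582, -350, 582, -349, 28, 63)]
deck ((525.8397216796875, 213.010986328125), (242.5331573486328, 135.39578247070312), 10.380013465881348)
all ((530.4034423828125, 89.6776123046875), (298.88739013671875, 418.11822509765625), 0.0573248565196991)
cap 92 [584.32372857 220.41901944] [ 4.36279757 20.02400126] ang 138.10302533882563 115.35470256796634 ((582.6307983398438, 222.26614379882812), (14.381769180297852, 64.09125518798828), 48.713748931884766)
dial 82 [473.80133438 200.92016192] [ 4.10275183 16.68676533] ang 161.3833599601734 113.57470763184642 ((472.3812561035156, 203.33489990234375), (15.049095153808594, 55.903602600097656), 70.27423858642578)
```

View pics/top1.png

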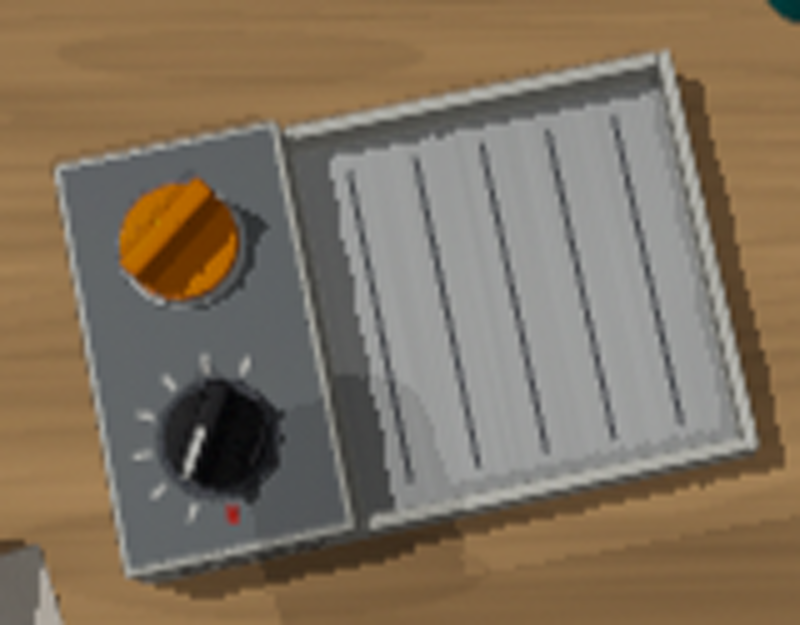

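Yaw is about 10.5° and the tray centre is near (557,41). The dial is one click up (white line on the first mark after red, crop pixel (195,455)), and the cap thread is at about 0.91. I'll go to the cap first.

Request:
carry_out(
  moves=[
    [0,0,0,20.8,-23.5,0,40],
    [0,0,0,20.8,-23.5,0,40],
    [0,0,0,20.8,-23.5,0,40],
    [0,0,0,20.8,-23.5,0,40],
    [0,0,0,20.8,-23.5,0,40],
    [0,0,0,20.8,-23.5,0,40],
    [0,0,0,20.8,-23.5,0,40],
    [0,0,0,20.8,-23.5,0,40],
    [0,0,0,20.8,-23.5,0,40],
    [0,0,0,20.8,-23.5,0,40],
    [0,0,0,20.8,-23.5,0,40],
    [0,0,0,20.8,-23.5,0,40],
    [0,0,0,20.8,-23.5,0,40],
    [0,0,0,20.8,-23.5,0,40],
    [0,0,0,20.8,-23.5,0,40],
    [0,0,0,20.8,-23.5,0,40],
    [0,0,0,20.8,-23.5,0,40],
    [0,0,0,20.8,-23.5,0,40],
    [0,0,0,20.8,-23.5,0,40],
    [0,0,0,20.8,-23.5,0,40],
  ],
)

```text
time: 2.65
ee_pos: [459.7, -63.1, 220.4]
tool_rot: [0.987, 0.159, 0.0, 0.0]
ft_force: [0.7, 0.1, -0.0]
opening: 39.7
```

Request:
carry_out(
  moves=[
    [0,0,0,20.8,-23.5,0,40],
    [0,0,0,20.8,-23.5,0,40],
    [0,0,0,20.8,-23.5,0,40],
    [0,0,0,20.8,-23.5,0,40],
    [0,0,0,20.8,-23.5,0,40],
    [0,0,0,20.8,-23.5,0,40],
    [0,0,0,20.8,-23.5,0,40],
    [0,0,0,20.8,-23.5,0,40],
    [0,0,0,20.8,-23.5,0,40],
    [0,0,0,20.8,-23.5,0,40],
  ],
)

```text
time: 3.65
ee_pos: [583.6, 225.4, 220.2]
tool_rot: [0.987, 0.159, 0.0, 0.0]
ft_force: [0.5, 0.7, -0.7]
opening: 40.2
```

Request:
carry_out(
  moves=[
    [0,0,-8,0,0,0,40],
    [0,0,-8,0,0,0,40],
    [0,0,-8,0,0,0,40],
    [0,0,-8,0,0,0,40],
    [0,0,-8,0,0,0,40],
    [0,0,-8,0,0,0,40],
    [0,0,-8,0,0,0,40],
    [0,0,-8,0,0,0,40],
    [0,0,-8,0,0,0,40],
    [0,0,-8,0,0,0,40],
    [0,0,-8,0,0,0,40],
    [0,0,-8,0,0,0,40],
    [0,0,-8,0,0,0,40],
    [0,0,-8,0,0,0,40],
    [0,0,-8,0,0,0,40],
    [0,0,0,0,0,0,40],
  ],
)

```text
time: 5.25
ee_pos: [583.2, 224.1, 220.2]
tool_rot: [0.356, 0.934, 0.0, 0.0]
ft_force: [-0.2, 0.1, -0.0]
opening: 40.3
```

Request:
carry_out(
  moves=[
    [0,0,0,1.2,-1,15,40],
    [0,0,0,0,0,15,40],
    [0,0,0,0,0,15,40],
    [0,0,0,0,0,15,40],
    [0,0,0,0,0,15,40],
    [0,0,0,0,0,15,40],
    [0,0,0,0,0,15,40],
    [0,0,0,0,0,15,40],
    [0,0,0,0,0,0,40],
    [0,0,0,0,0,0,0],
    [0,0,0,0,0,0,0],
    [0,0,0,0,0,0,0],
    [0,0,0,0,0,0,0],
    [0,0,0,0,0,0,0],
    [0,0,0,0,0,0,0],
  ],
)

```text
time: 6.75
ee_pos: [581.8, 224.2, 100.4]
tool_rot: [0.356, 0.934, 0.0, 0.0]
ft_force: [-0.2, 0.6, -0.2]
opening: -0.2
```

```bash
python3 -c "
from h import *
s=monitor.state();print(s['ee_pos'],s['ft_force'],s['torque'],s['opening'],s['joint_pos'])"
```

```text
[581.76434957 224.17281201 100.44895315] [-0.19123403  0.58639022 -0.20850722] [ 0.01687671  0.00648274 -0.0046138 ] -0.19310591329063273 [ 3.27838136e-01  2.65573674e-01  1.83329792e+00  2.29391924e-05
  1.04211922e+00 -5.14549069e-01]
```

The fingers closed on nothing, so I'll look.

```bash
python3 - <<'E'
from h import *
a=camera("scene");b=camera("top")
x=cv2.resize(a["img"][60:260,230:390],(480,600));y=cv2.resize(b["img"][100:250,100:220],(300,375))
save(a,"s2.png",(260,90,380,230),4)
P=cloud(b).reshape(-1,3);P=P[np.isfinite(P).all(1)]
print(yellow(b))
E
```

```text
[(769, -597, 798, -637, 94, 117), (579, -347, 579, -347, 29, 63), (558, -218, 558, -218, 29, 63), (484, -447, 484, -447, 29, 63), (461, -346, 462, -346, 29, 64), (459, -192, 459, -193, 29, 64)]
```

View pics/s2.png

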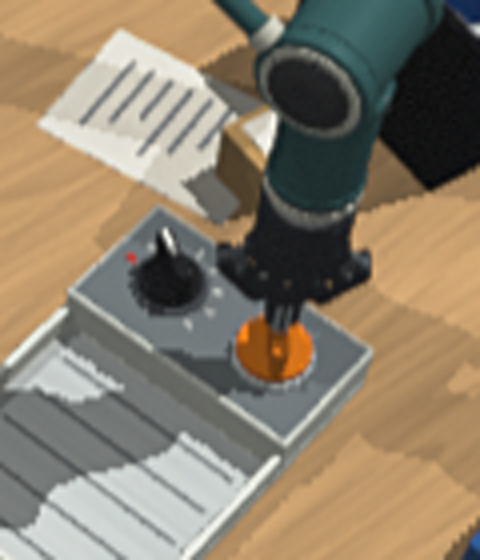

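The two fingers appear to straddle the orange bar at crop (285,315), which disagrees with the opening reading. I'll test by turning 60° and reading the torque.

Request:
carry_out(
  moves=[
    [0,0,6,0,0,0,0],
    [0,0,6,0,0,0,0],
    [0,0,6,0,0,0,0],
    [0,0,6,0,0,0,0],
    [0,0,6,0,0,0,0],
    [0,0,6,0,0,0,0],
    [0,0,6,0,0,0,0],
    [0,0,6,0,0,0,0],
    [0,0,6,0,0,0,0],
    [0,0,6,0,0,0,0],
  ],
)

```text
time: 7.85
ee_pos: [581.5, 224.1, 100.0]
tool_rot: [0.777, 0.629, -0.0, -0.0]
ft_force: [-0.1, 0.2, -0.2]
opening: -0.1
```

```bash
python3 - <<'E'
from h import *
s=monitor.state();print(s['ee_pos'],s['ft_force'],s['torque'],s['opening'],s['joint_pos'])
a=camera("scene");save(a,"s3.png",(260,110,380,230),5)
E
```

```text
[581.5367942  224.12925765 100.03717781] [-0.07883003  0.18703039 -0.16883429] [-0.02521754  0.00191543  0.0064748 ] -0.06589271133168544 [3.27880185e-01 2.66037601e-01 1.83354941e+00 4.18246114e-05
 1.04210734e+00 5.36969293e-01]
```

View pics/s3.png

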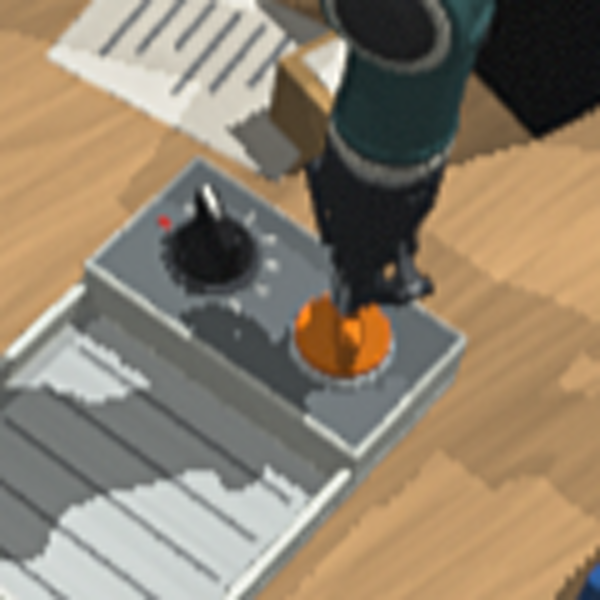

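```bash
python3 - <<'E'
from h import *
a=camera("scene");W=cloud(a);im=a["img"]
for v in range(160,188,2):
    print(v,' '.join("%d,%d,%d:%d/%d"%(*W[v,u],im[v,u,0],im[v,u,2]) for u in range(322,340,3)))
E
```

```text
160 513,259,62:99/108 517,271,57:103/112 573,214,169:24/28 593,202,201:25/29 602,205,208:24/25 613,205,220:24/29
162 517,257,57:100/109 525,264,59:101/110 574,215,157:25/28 594,203,190:23/28 603,207,197:25/26 614,206,210:43/31
164 524,250,58:115/125 527,264,49:103/113 577,213,151:45/49 593,207,175:28/30 595,220,166:29/32 533,325,3:160/88
166 531,244,59:115/126 537,252,59:114/126 579,213,142:47/49 592,211,159:24/29 603,211,171:34/38 619,205,195:57/56
168 539,236,63:116/127 545,245,62:161/103 579,215,129:76/81 592,214,144:22/26 609,206,171:26/31 622,204,188:33/36Traceback (most recent call last):
  File "<stdin>", line 4, in <module>
  File "<stdin>", line 4, in <genexpr>
ValueError: cannot convert float NaN to integer
```

```bash
python3 - <<'E'
from h import *
a=camera("scene");W=cloud(a);im=a["img"].astype(int)
for v in range(164,184):
    print(v,' '.join("%.0f,%.0f,%.0f:%d/%d"%(*W[v,u],im[v,u,0],im[v,u,2]) for u in range(324,339,2)))
E
```

```text
164 530,255,61:111/121 533,262,57:89/96 577,214,150:45/49 593,203,178:21/25 595,211,173:24/29 595,222,163:27/31 598,228,162:65/46 617,211,199:137/79
165 534,251,62:116/127 538,257,62:78/85 578,215,145:42/45 589,210,162:27/29 596,211,168:26/30 598,219,164:26/30 604,222,168:53/48 619,211,195:81/55
166 536,250,60:116/130 569,217,126:69/77 578,216,138:47/50 591,209,159:27/31 596,212,163:26/28 603,214,168:28/31 605,222,164:41/47 624,205,201:46/50
167 539,246,61:118/129 568,219,118:78/87 582,211,141:62/65 591,209,154:29/32 598,211,160:28/33 611,204,181:26/31 617,205,187:34/40 627,201,202:41/46
168 539,248,53:139/115 573,214,122:92/94 583,212,135:74/80 588,216,138:31/34 604,204,168:29/33 609,207,170:26/32 620,203,186:26/31 628,201,198:28/32
169 555,229,82:145/71 574,215,117:88/88 584,212,131:78/85 591,212,139:30/33 604,205,161:22/31 611,206,168:25/32 620,203,181:20/28 629,202,192:21/26
170 554,231,73:140/25 561,232,81:92/63 584,212,125:75/86 590,215,131:26/35 596,217,135:35/30 612,207,162:77/30 622,203,177:30/38 631,199,192:29/34
171 558,227,75:140/17 563,231,78:118/33 584,214,118:73/84 591
[... 1185 characters left out ...]
0,103:106/18 605,207,101:118/17 601,224,80:199/28 604,231,77:210/27 609,235,79:215/26 608,248,66:160/169
180 nan,nan,nan:139/18 590,207,76:139/19 602,201,97:100/19 606,207,95:96/15 598,230,64:211/27 603,233,68:211/25 611,234,76:212/30 607,251,55:136/146
181 589,198,77:140/20 591,207,71:140/23 604,200,94:100/21 607,206,92:105/22 608,217,82:216/29 608,227,73:216/22 614,230,77:193/69 611,246,59:125/140
182 589,200,69:141/20 594,204,72:142/22 603,203,84:99/21 607,209,83:110/17 609,216,79:216/23 611,225,72:207/21 611,236,62:169/128 616,241,63:115/127
183 593,196,72:120/18 599,198,77:139/13 604,202,80:100/15 607,209,77:143/16 612,214,78:199/25 613,224,69:157/55 618,228,71:156/155 616,242,56:98/108
```

The bar hasn't moved. The visible fingertips end near z≈114, but the reported pose puts them at 83. I'll lift and measure where the tips really are.

Request:
carry_out(
  moves=[
    [0,0,0,0,0,-20,0],
    [0,0,0,0,0,-20,0],
    [0,0,0,0,0,-20,0],
    [0,0,0,0,0,-20,0],
    [0,0,0,0,0,0,0],
    [0,0,0,0,0,0,0],
  ],
)

```text
time: 8.6
ee_pos: [581.8, 224.2, 180.2]
tool_rot: [0.775, 0.632, 0.0, 0.0]
ft_force: [0.9, 0.3, -1.1]
opening: 0.2
```

```bash
python3 - <<'E'
from h import *
s=monitor.state();print(s['ee_pos'],s['opening'])
for n in ["scene","top"]:
    a=camera(n);W=cloud(a);im=a["img"].astype(int)
    m=(np.hypot(W[...,0]-581,W[...,1]-224)<60)&(W[...,2]>120)
    P=W[m]; 
    vs,us=np.nonzero(m); print(n,len(P),us.min(),us.max(),vs.min(),vs.max())
    o=np.argsort(P[:,2])[:25]; print(np.round(P[o]).astype(int).tolist())
a=camera("scene");save(a,"s4.png",(270,90,380,230),4)
E
```

```text
[581.78138101 224.19003497 180.20058885] 0.17511815248038604
scene 2411 324 375 52 158
[[573, 215, 195], [589, 216, 196], [586, 211, 197], [584, 213, 198], [588, 212, 198], [581, 215, 198], [594, 225, 199], [592, 221, 200], [587, 214, 200], [577, 214, 201], [581, 210, 202], [589, 215, 203], [595, 227, 204], [573, 217, 205], [593, 215, 207], [587, 212, 207], [593, 220, 207], [582, 212, 208], [577, 212, 208], [595, 221, 209], [566, 222, 209], [585, 214, 209], [573, 216, 210], [587, 215, 211], [584, 218, 211]]
top 4210 67 160 73 162
[[617, 204, 256], [622, 204, 257], [619, 203, 259], [622, 202, 263], [624, 202, 263], [619, 204, 267], [626, 202, 267], [628, 201, 268], [630, 201, 268], [620, 203, 269], [622, 203, 270], [625, 203, 271], [632, 201, 271], [633, 200, 274], [626, 209, 274], [626, 207, 275], [635, 200, 276], [625, 202, 276], [628, 202, 276], [623, 204, 277], [620, 204, 277], [627, 209, 278], [627, 204, 279], [627, 206, 279], [632, 201, 279]]
```

View pics/s4.png

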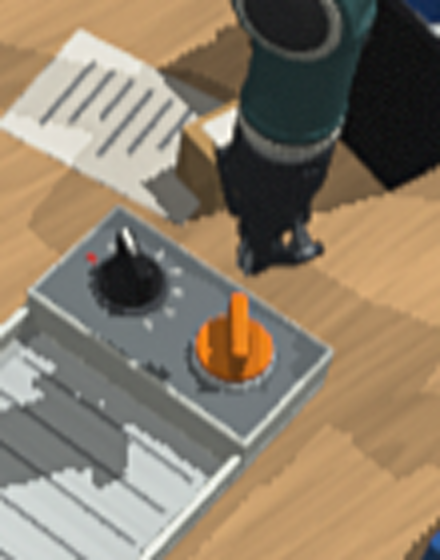

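The tips are about 32 mm higher than the reported pose implies: TCP reads 180 and the tips are at ≈195. xy looks right. I'll aim 30 mm lower, watching the force.

Request:
carry_out(
  moves=[
    [0,0,-6,0,0,0,40],
    [0,0,-6,0,0,0,40],
    [0,0,-6,0,0,0,40],
    [0,0,-6,0,0,0,40],
    [0,0,-6,0,0,0,40],
    [0,0,-6,0,0,0,40],
    [0,0,-6,0,0,0,40],
    [0,0,-6,0,0,0,40],
    [0,0,-6,0,0,0,40],
    [0,0,-6,0,0,0,40],
    [0,0,0,0,0,15,40],
    [0,0,0,0,0,15,40],
    [0,0,0,0,0,15,40],
    [0,0,0,0,0,15,40],
    [0,0,0,0,0,15,40],
    [0,0,0,0,0,10,40],
    [0,0,0,0,0,0,40],
  ],
)

```text
time: 10.45
ee_pos: [580.0, 223.5, 92.5]
tool_rot: [0.356, 0.934, -0.001, -0.002]
ft_force: [-0.3, 0.2, -0.7]
opening: 40.1
```

Request:
carry_out(
  moves=[
    [0,0,0,0,0,6,40],
    [0,0,0,0,0,6,40],
    [0,0,0,0,0,5,40],
    [0,0,0,0,0,4,40],
    [0,0,0,0,0,0,40],
  ],
)

```text
time: 10.95
ee_pos: [581.1, 223.9, 73.4]
tool_rot: [0.356, 0.934, -0.0, -0.0]
ft_force: [0.1, -1.0, 0.1]
opening: 40.0
```

Request:
carry_out(
  moves=[
    [0,0,0,0,0,0,0],
    [0,0,0,0,0,0,0],
    [0,0,0,0,0,0,0],
    [0,0,0,0,0,0,0],
    [0,0,0,0,0,0,0],
  ],
)

```text
time: 11.45
ee_pos: [582.4, 224.7, 74.7]
tool_rot: [0.356, 0.934, 0.001, 0.001]
ft_force: [2.6, 2.9, 1.0]
opening: 12.8
```

Request:
carry_out(
  moves=[
    [0,0,6,0,0,0,0],
    [0,0,6,0,0,0,0],
    [0,0,6,0,0,0,0],
    [0,0,6,0,0,0,0],
    [0,0,6,0,0,0,0],
    [0,0,6,0,0,0,0],
    [0,0,6,0,0,0,0],
    [0,0,6,0,0,0,0],
    [0,0,6,0,0,0,0],
    [0,0,6,0,0,0,0],
  ],
)

```text
time: 12.45
ee_pos: [581.7, 224.7, 74.7]
tool_rot: [0.777, 0.63, 0.0, -0.0]
ft_force: [-0.1, 3.1, 2.6]
opening: 12.5
```

```bash
python3 -c "
from h import *
s=monitor.state();print(s['ee_pos'],s['tool_rot'],s['ft_force'],s['torque'],s['opening'])"
```

```text
[581.71339618 224.70688352  74.65817508] [ 7.76808097e-01  6.29737240e-01  3.99594730e-04 -1.71815718e-04] [-0.06909822  3.05084325  2.55614707] [ 0.59995256 -0.00228969  0.36834167] 12.543276426862267
```

Request:
carry_out(
  moves=[
    [0,0,6,0,0,0,0],
    [0,0,6,0,0,0,0],
    [0,0,6,0,0,0,0],
    [0,0,6,0,0,0,0],
    [0,0,6,0,0,0,0],
    [0,0,5,0,0,0,0],
    [0,0,0,0,0,0,0],
    [0,0,0,0,0,0,0],
  ],
)

```text
time: 13.25
ee_pos: [581.4, 224.9, 74.6]
tool_rot: [0.929, 0.369, 0.0, -0.001]
ft_force: [-1.4, 5.7, 3.9]
opening: 12.8
```

```bash
python3 -c "
from h import *
s=monitor.state();print(s['ee_pos'],s['tool_rot'],s['ft_force'],s['torque'],s['opening'])"
```

```text
[581.4353866 224.9174842  74.6200456] [ 9.29249993e-01  3.69450963e-01  1.77092557e-04 -6.36019119e-04] [-1.44622859  5.74109322  3.90820231] [ 0.99187058  0.34158959 -0.03546002] 12.787441626743636
```

Torque peaked at 0.37 N m and then dropped, so the ratchet clicked. I'll release, lift and check.

Request:
carry_out(
  moves=[
    [0,0,0,0,0,0,40],
    [0,0,0,0,0,0,40],
    [0,0,0,0,0,0,40],
    [0,0,0,0,0,-10,40],
    [0,0,0,0,0,-20,40],
    [0,0,0,0,0,-20,40],
    [0,0,0,0,0,-20,40],
    [0,0,0,0,0,-20,70],
    [0,0,0,0,0,-20,70],
    [0,0,0,0,0,0,70],
  ],
)

```text
time: 14.25
ee_pos: [584.1, 224.7, 188.6]
tool_rot: [0.93, 0.369, 0.004, 0.0]
ft_force: [0.9, -0.4, 0.6]
opening: 69.5
```

```bash
python3 - <<'E'
from h import *
s=monitor.state();print(s['ee_pos'],s['tool_rot'],s['opening'])
a=camera("scene");W=cloud(a);P=W.reshape(-1,3);P=P[np.isfinite(P).all(1)]
s=P[(np.hypot(P[:,0]-581,P[:,1]-224)<40)&(P[:,2]>88)&(P[:,2]<125)]
print(len(s),s.mean(0),cv2.minAreaRect(s[:,:2].astype(np.float32)))
v=np.linalg.eigh(np.cov(s[:,:2].T))[1][:,1];print(np.degrees(np.arctan2(v[1],v[0])))
print(yellow(a))
E
```

```text
[584.12501122 224.71621582 188.63428692] [9.29544080e-01 3.68692582e-01 3.67083976e-03 3.29682813e-04] 69.49772217826606
132 [583.54981729 221.87604214 104.24037182] ((583.6903686523438, 222.620361328125), (63.42587661743164, 21.205259323120117), 42.88669967651367)
-136.76377189682532
[(462, -195, 461, -194, 28, 64), (465, -349, 465, -348, 28, 64), (561, -221, 561, -220, 28, 64), (487, -449, 488, -450, 29, 64), (582, -349, 582, -350, 28, 64)]
```

The bar sits at 43°, which is midway between clicks (ratchet ≈0.77). I'll regrip and turn on to the clean second click at about 27.4°.

Request:
carry_out(
  moves=[
    [0,0,0,-2,1,15,40],
    [0,0,0,0,0,15,40],
    [0,0,0,0,0,15,40],
    [0,0,0,0,0,15,40],
    [0,0,0,0,0,15,40],
    [0,0,0,0,0,15,40],
    [0,0,0,0,0,15,40],
    [0,0,0,0,0,9,40],
    [0,0,0,0,0,0,40],
    [0,0,0,0,0,0,0],
    [0,0,0,0,0,0,0],
    [0,0,0,0,0,0,0],
    [0,0,0,0,0,0,0],
    [0,0,5,0,0,0,0],
    [0,0,5,0,0,0,0],
    [0,0,5,0,0,0,0],
    [0,0,2,0,0,0,0],
    [0,0,0,0,0,0,0],
    [0,0,0,0,0,0,0],
  ],
)

```text
time: 16.2
ee_pos: [580.0, 224.0, 71.2]
tool_rot: [0.974, 0.227, -0.0, -0.001]
ft_force: [-5.2, 5.2, 1.8]
opening: 12.7
```

```bash
python3 -c "
from h import *
s=monitor.state();print(s['ee_pos'],s['tool_rot'],s['ft_force'],s['torque'],s['opening'])"
```

```text
[580.00713259 223.95162704  71.23520079] [ 9.73883877e-01  2.27041771e-01 -1.02137258e-04 -1.48946104e-03] [-5.22292242  5.21137001  1.79932349] [ 0.86709306  0.77932984 -0.02348397] 12.67544974329983
```

Request:
carry_out(
  moves=[
    [0,0,0,0,0,0,40],
    [0,0,0,0,0,0,40],
    [0,0,0,0,0,0,40],
    [0,0,0,0,0,-10,40],
    [0,0,0,0,0,-20,40],
    [0,0,0,0,0,-20,40],
    [0,0,0,0,0,-20,40],
    [0,0,0,0,0,-20,70],
    [0,0,0,0,0,-20,70],
    [0,0,0,0,0,0,70],
  ],
)

```text
time: 17.2
ee_pos: [583.6, 222.7, 184.9]
tool_rot: [0.974, 0.227, 0.004, -0.0]
ft_force: [0.6, 0.4, -0.2]
opening: 70.5
```

```bash
python3 - <<'E'
from h import *
s=monitor.state();print(s['ee_pos'],s['tool_rot'],s['opening'])
a=camera("scene");W=cloud(a);P=W.reshape(-1,3);P=P[np.isfinite(P).all(1)]
s=P[(np.hypot(P[:,0]-581,P[:,1]-224)<40)&(P[:,2]>88)&(P[:,2]<125)]
print(len(s),s.mean(0),cv2.minAreaRect(s[:,:2].astype(np.float32)))
v=np.linalg.eigh(np.cov(s[:,:2].T))[1][:,1];print(np.degrees(np.arctan2(v[1],v[0])))
save(a,"s5.png",(270,90,380,230),4)
E
```

```text
[583.60956299 222.68063531 184.88559826] [ 9.73874496e-01  2.27051934e-01  3.97266672e-03 -3.21297106e-04] 70.48549451255454
134 [583.94242996 222.12613638 103.63333934] ((582.9349365234375, 222.97210693359375), (63.01074981689453, 19.48666763305664), 22.467586517333984)
-153.8380526905342
```

View pics/s5.png

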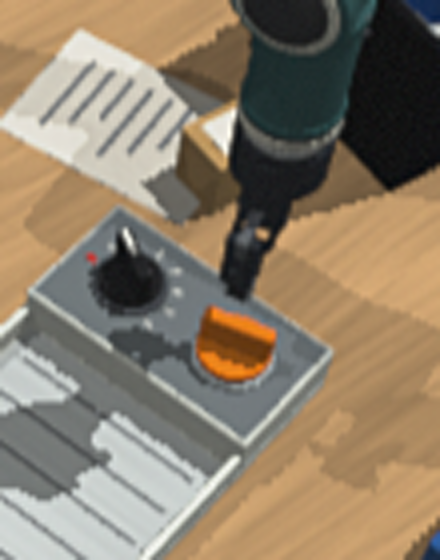

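Bar at ≈25.5°, so two clean clicks. On to the pots, starting with E at (461,-193).

Request:
carry_out(
  moves=[
    [0,0,7.9,0,0,0,75],
    [0,0,7.9,0,0,0,75],
    [0,0,0,-12.3,24.2,0,75],
    [0,0,0,-12.3,24.2,0,75],
    [0,0,0,-12.3,24.2,0,75],
    [0,0,0,-12.3,24.2,0,75],
    [0,0,0,-12.3,24.2,0,75],
    [0,0,0,-12.3,24.2,0,75],
    [0,0,0,-12.3,24.2,0,75],
    [0,0,0,-12.3,24.2,0,75],
    [0,0,0,-12.3,24.2,0,75],
    [0,0,0,-12.3,24.2,0,75],
    [0,0,0,-12.3,24.2,0,75],
    [0,0,0,-12.3,24.2,0,75],
    [0,0,0,-12.3,24.2,0,75],
    [0,0,0,-12.3,24.2,0,75],
    [0,0,0,-12.3,24.2,0,75],
    [0,0,0,-12.3,24.2,0,75],
    [0,0,0,0,0,32,75],
    [0,0,0,0,0,32,75],
  ],
)

```text
time: 19.25
ee_pos: [457.7, -195.8, 115.4]
tool_rot: [0.996, 0.09, 0.001, 0.0]
ft_force: [-0.0, 0.3, -0.5]
opening: 75.1
```

```bash
cat >> h.py <<'E'
def to(x,y,z):
    s=monitor.state(); r=R.from_quat(s["tool_rot"]); p=np.array(s["ee_pos"])
    X=r.apply([1,0,0]); print("pos",np.round(p,1),"alpha",round(np.degrees(np.arctan2(X[1],X[0])),1),"open",round(s["opening"],1),"F",np.round(s["ft_force"],1))
    print("delta tool",np.round(r.inv().apply(np.array([x,y,z])-p),1))
E
python3 - <<'E'
from h import *
print(yellow(camera("scene")),yellow(camera("top")))
to(460.5,-193.5,18)
E
```

```text
[(463, -194, 462, -194, 27, 64), (464, -348, 465, -348, 29, 64), (560, -220, 560, -220, 28, 63), (487, -449, 487, -449, 28, 64), (582, -350, 581, -349, 28, 64)] [(768, -598, 798, -636, 94, 117), (590, -353, 585, -351, 27, 64), (484, -448, 484, -448, 30, 64)]
pos [ 452.7 -192.6  110.4] alpha 10.4 open 75.0 F [-0.2  0.  -0.3]
delta tool [ 8.4  2.9 92.3]
```

Request:
carry_out(
  moves=[
    [0,0,0,8,2,0,75],
    [0,0,0,0,0,10,75],
    [0,0,0,0,0,10,75],
    [0,0,0,0,0,10,75],
    [0,0,0,0,0,0,75],
    [0,0,0,0,0,0,75],
  ],
)

```text
time: 19.95
ee_pos: [465.5, -194.8, 85.7]
tool_rot: [0.996, 0.091, -0.0, -0.0]
ft_force: [0.3, 0.3, -0.0]
opening: 75.2
```

```bash
python3 - <<'E'
from h import *
to(460.5,-193.5,18)
a=camera("scene");W=cloud(a)
m=(np.hypot(W[...,0]-461,W[...,1]+193)<60)&(W[...,2]>70)
P=W[m];print(np.round(P[np.argsort(P[:,2])[:12]]).astype(int).tolist())
vs,us=np.nonzero(m);u,v=us[vs.argmax()],vs.max()
save(a,"s6.png",(u-60,v-90,u+60,v+60),4)
E
```

```text
pos [ 465.5 -194.8   85.7] alpha 10.5 open 75.2 F [ 0.3  0.3 -0. ]
delta tool [-4.6 -2.1 67.7]
[[465, -194, 72], [452, -159, 107], [457, -158, 108], [482, -230, 110], [461, -145, 110], [483, -234, 112], [477, -237, 112], [457, -158, 112], [450, -160, 112], [482, -237, 113], [466, -152, 113], [480, -240, 114]]
```

View pics/s6.png

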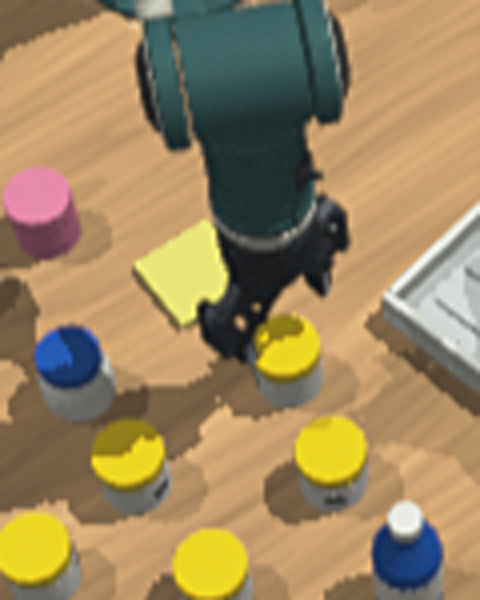

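Request:
carry_out(
  moves=[
    [0,0,0,-4.5,-2,0,75],
    [0,0,0,0,0,12,75],
    [0,0,0,0,0,12,75],
    [0,0,0,0,0,12,75],
    [0,0,0,0,0,12,75],
    [0,0,0,0,0,12,75],
    [0,0,0,0,0,12,75],
    [0,0,0,0,0,0,75],
    [0,0,0,0,0,0,20],
    [0,0,0,0,0,0,20],
    [0,0,0,0,0,0,20],
    [0,0,0,0,0,0,20],
    [0,0,0,0,0,0,20],
  ],
)

```text
time: 21.3
ee_pos: [461.2, -193.9, 14.3]
tool_rot: [0.996, 0.091, 0.0, 0.0]
ft_force: [0.5, -0.1, -0.8]
opening: 56.7
```

Request:
carry_out(
  moves=[
    [0,0,0,0,0,-10,20],
    [0,0,0,0,0,-20,20],
    [0,0,0,0,0,-20,20],
    [0,0,0,0,0,-20,20],
    [0,0,0,0,0,-20,20],
    [0,0,0,0,0,-15,20],
    [0,0,0,0,0,0,20],
    [0,0,0,0,0,0,20],
  ],
)

```text
time: 22.1
ee_pos: [461.2, -193.9, 119.5]
tool_rot: [0.996, 0.091, 0.0, 0.0]
ft_force: [-0.2, 0.6, -0.9]
opening: 56.7
```

```bash
python3 - <<'E'
from h import *
c=np.array([557.5,40.7]);ex=np.array([.983,.182]);ey=np.array([-.182,.983])
for i in(-75,0,75):
  for j in(-55,55): print(i,j,np.round(c+i*ex+j*ey,1))
to(*(c+75*ex+55*ey),119)
E
```

```text
-75 -55 [493.8 -27. ]
-75 55 [473.8  81.1]
0 -55 [567.5 -13.4]
0 55 [547.5  94.8]
75 -55 [6.412e+02 3.000e-01]
75 55 [621.2 108.4]
pos [ 461.2 -193.9  119.5] alpha 10.5 open 56.7 F [-0.2  0.6 -0.9]
delta tool [ 212.3 -268.2    0.5]
```

Request:
carry_out(
  moves=[
    [0,0,0,17.7,-22.3,0,20],
    [0,0,0,17.7,-22.3,0,20],
    [0,0,0,17.7,-22.3,0,20],
    [0,0,0,17.7,-22.3,0,20],
    [0,0,0,17.7,-22.3,0,20],
    [0,0,0,17.7,-22.3,0,20],
    [0,0,0,17.7,-22.3,0,20],
    [0,0,0,17.7,-22.3,0,20],
    [0,0,0,17.7,-22.3,0,20],
    [0,0,0,17.7,-22.3,0,20],
    [0,0,0,17.7,-22.3,0,20],
    [0,0,0,17.7,-22.3,0,20],
    [0,0,0,0,0,0,20],
    [0,0,0,0,0,0,20],
    [0,0,0,0,0,20,20],
    [0,0,0,0,0,20,20],
    [0,0,0,0,0,0,20],
  ],
)

```text
time: 23.8
ee_pos: [617.2, 106.2, 74.9]
tool_rot: [0.996, 0.091, -0.004, 0.0]
ft_force: [-1.0, 0.9, -1.0]
opening: 56.7
```

```bash
python3 - <<'E'
from h import *
to(621.2,108.4,27)
a=camera("scene");print(yellow(a));print(yellow(camera("top")))
l=[min(500,0)];save(a,"s7.png",(200,90,380,270),4)
E
```

```text
pos [617.2 106.2  74.9] alpha 10.4 open 56.7 F [-1.   0.9 -1. ]
delta tool [ 4.7 -1.4 47.9]
[(633, 108, 628, 105, 25, 124), (465, -348, 464, -347, 29, 64), (560, -219, 560, -220, 29, 64), (486, -450, 487, -448, 28, 64), (582, -349, 581, -349, 28, 64)]
[(767, -598, 797, -635, 93, 117), (579, -348, 580, -347, 29, 63), (557, -218, 557, -218, 29, 64), (484, -447, 484, -447, 29, 64), (461, -346, 461, -346, 29, 64)]
```

View pics/s7.png

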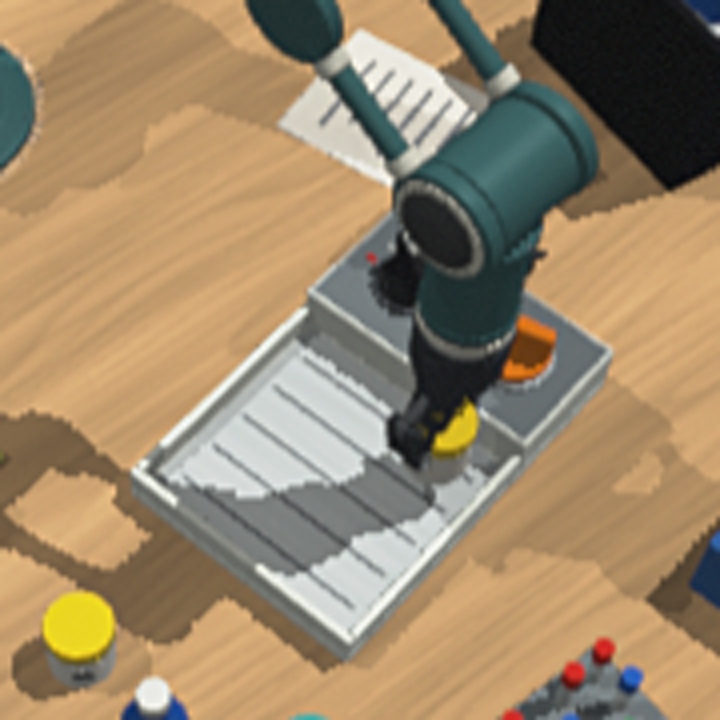

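Request:
carry_out(
  moves=[
    [0,0,0,2,-1,0,20],
    [0,0,0,0,0,10,20],
    [0,0,0,0,0,10,20],
    [0,0,0,0,0,10,20],
    [0,0,0,0,0,10,20],
    [0,0,0,0,0,5,20],
    [0,0,0,0,0,0,20],
    [0,0,0,0,0,0,20],
  ],
)

```text
time: 24.7
ee_pos: [623.1, 109.3, 33.9]
tool_rot: [0.996, 0.091, -0.0, 0.0]
ft_force: [-0.8, -0.5, -0.5]
opening: 56.7
```

Request:
carry_out(
  moves=[
    [0,0,0,0,0,4,20],
    [0,0,0,0,0,3,20],
    [0,0,0,0,0,0,20],
    [0,0,0,0,0,0,20],
    [0,0,0,0,0,0,68],
    [0,0,0,0,0,0,68],
    [0,0,0,0,0,0,68],
    [0,0,0,0,0,-10,68],
    [0,0,0,0,0,-20,68],
    [0,0,0,0,0,-20,68],
    [0,0,0,0,0,-20,75],
    [0,0,0,0,0,-20,75],
    [0,0,0,0,0,0,75],
    [0,0,0,0,0,0,75],
  ],
)

```text
time: 26.1
ee_pos: [623.6, 109.3, 117.9]
tool_rot: [0.996, 0.091, 0.001, -0.0]
ft_force: [0.7, 0.5, -0.8]
opening: 75.3
```

```bash
python3 - <<'E'
from h import *
a=camera("scene");print(yellow(a))
to(559.5,-219.5,115)
E
```

```text
[(628, 108, 625, 107, 29, 75), (464, -349, 463, -348, 29, 64), (560, -219, 560, -219, 28, 64), (487, -448, 486, -449, 29, 64), (581, -350, 582, -349, 28, 64)]
pos [622.7 109.2 116.7] alpha 10.5 open 74.9 F [-0.3 -0.4 -0.8]
delta tool [-121.8  311.7    1.7]
```

Pot E is standing on the tray floor (lid z 75). Next is B at (559.5,-219.5).

Request:
carry_out(
  moves=[
    [0,0,0,-8.7,22.3,0,75],
    [0,0,0,-8.7,22.3,0,75],
    [0,0,0,-8.7,22.3,0,75],
    [0,0,0,-8.7,22.3,0,75],
    [0,0,0,-8.7,22.3,0,75],
    [0,0,0,-8.7,22.3,0,75],
    [0,0,0,-8.7,22.3,0,75],
    [0,0,0,-8.7,22.3,0,75],
    [0,0,0,-8.7,22.3,0,75],
    [0,0,0,-8.7,22.3,0,75],
    [0,0,0,-8.7,22.3,0,75],
    [0,0,0,-8.7,22.3,0,75],
    [0,0,0,-8.7,22.3,0,75],
    [0,0,0,-8.7,22.3,0,75],
    [0,0,0,0,0,0,75],
    [0,0,0,0,0,20,75],
    [0,0,0,0,0,0,75],
    [0,0,0,0,0,0,75],
  ],
)

```text
time: 27.95
ee_pos: [558.9, -218.7, 95.6]
tool_rot: [0.996, 0.091, -0.001, -0.001]
ft_force: [-0.1, 0.4, 0.5]
opening: 74.9
```

```bash
python3 - <<'E'
from h import *
to(559.5,-219.5,14.5);print(yellow(camera("scene")))
E
```

```text
pos [ 558.9 -218.7   95.6] alpha 10.5 open 74.9 F [-0.1  0.4  0.5]
delta tool [ 0.6  1.1 81.1]
[(633, 107, 632, 107, 29, 75), (465, -348, 464, -348, 28, 64), (561, -220, 560, -219, 28, 63), (487, -449, 488, -451, 28, 64), (581, -350, 581, -349, 28, 63)]
```

Request:
carry_out(
  moves=[
    [0,0,0,0.5,1,12,75],
    [0,0,0,0,0,12,75],
    [0,0,0,0,0,12,75],
    [0,0,0,0,0,12,75],
    [0,0,0,0,0,12,75],
    [0,0,0,0,0,12,75],
    [0,0,0,0,0,9,75],
    [0,0,0,0,0,0,75],
    [0,0,0,0,0,0,20],
    [0,0,0,0,0,0,20],
    [0,0,0,0,0,0,20],
    [0,0,0,0,0,0,20],
    [0,0,0,0,0,0,20],
    [0,0,0,0,0,-10,20],
    [0,0,0,0,0,-20,20],
    [0,0,0,0,0,-25,20],
    [0,0,0,0,0,-25,20],
    [0,0,0,0,0,-25,20],
    [0,0,0,0,0,0,20],
    [0,0,0,0,0,0,20],
  ],
)

```text
time: 30.0
ee_pos: [561.1, -220.9, 121.9]
tool_rot: [0.996, 0.091, 0.001, 0.0]
ft_force: [-0.4, -0.0, -1.2]
opening: 56.3
```

```bash
python3 - <<'E'
from h import *
to(641.2,0.3,118);a=camera("top");print(yellow(camera("scene")));print(yellow(a))
save(a,"t2.png",(130,120,370,260),3.3)
E
```

```text
pos [ 561.1 -220.9  121.9] alpha 10.5 open 56.3 F [-0.4 -0.  -1.2]
delta tool [ 119.  -203.     3.8]
[(633, 107, 634, 107, 29, 75), (571, -218, 566, -219, 27, 167), (465, -348, 464, -349, 29, 64), (488, -449, 487, -449, 28, 64), (582, -349, 580, -349, 29, 64)]
[(765, -599, 796, -635, 94, 118), (629, 109, 630, 109, 29, 75), (579, -345, 579, -347, 29, 63), (484, -447, 484, -447, 29, 63)]
```

View pics/t2.png

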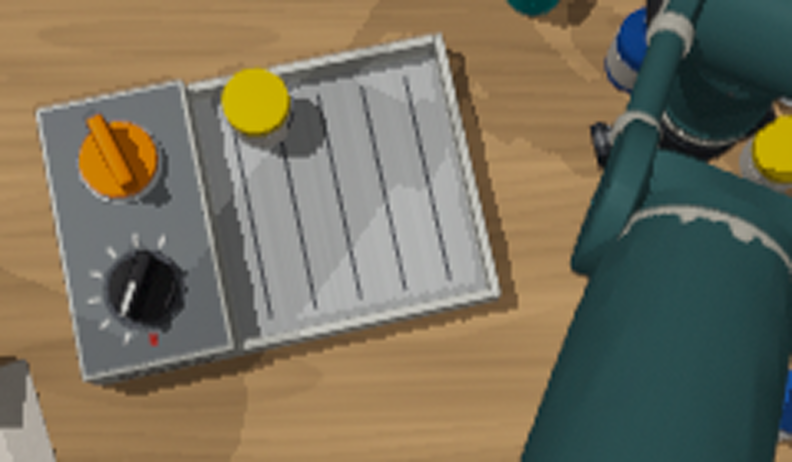

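B is held. E sits at (631,108), about 8 mm farther in x than commanded, so I'll aim 8 mm shorter.

Request:
carry_out(
  moves=[
    [0,0,0,11.1,-20.3,0,20],
    [0,0,0,11.1,-20.3,0,20],
    [0,0,0,11.1,-20.3,0,20],
    [0,0,0,11.1,-20.3,0,20],
    [0,0,0,11.1,-20.3,0,20],
    [0,0,0,11.1,-20.3,0,20],
    [0,0,0,11.1,-20.3,0,20],
    [0,0,0,11.1,-20.3,0,20],
    [0,0,0,11.1,-20.3,0,20],
    [0,0,0,11.1,-20.3,0,20],
    [0,0,0,0,0,0,20],
    [0,0,0,0,0,0,20],
    [0,0,0,0,0,15,20],
    [0,0,0,0,0,15,20],
    [0,0,0,0,0,15,20],
    [0,0,0,0,0,15,20],
    [0,0,0,0,0,15,20],
    [0,0,0,0,0,8,20],
    [0,0,0,0,0,0,20],
    [0,0,0,0,0,0,20],
  ],
)

```text
time: 32.1
ee_pos: [633.2, -1.0, 38.1]
tool_rot: [0.996, 0.091, 0.0, -0.0]
ft_force: [-0.1, -0.6, -1.5]
opening: 56.4
```

```bash
python3 - <<'E'
from h import *
to(633.4,-1.2,26.5);a=camera("top");print(yellow(camera("scene")));print(yellow(a))
E
```

```text
pos [633.2  -1.   38.1] alpha 10.5 open 56.4 F [-0.1 -0.6 -1.5]
delta tool [ 0.1  0.2 11.6]
[(632, 106, 633, 106, 29, 76), (647, 0, 645, 0, 25, 85), (464, -348, 464, -348, 29, 64), (487, -450, 487, -450, 28, 64), (581, -350, 583, -349, 28, 63)]
[(770, -596, 798, -638, 94, 117), (630, 121, 629, 112, 28, 76), (579, -347, 579, -347, 29, 63), (484, -447, 485, -447, 30, 63), (461, -346, 461, -346, 29, 64)]
```

Request:
carry_out(
  moves=[
    [0,0,0,0,0,5,20],
    [0,0,0,0,0,4,20],
    [0,0,0,0,0,2,20],
    [0,0,0,0,0,0,20],
    [0,0,0,0,0,0,20],
    [0,0,0,0,0,0,68],
    [0,0,0,0,0,0,68],
    [0,0,0,0,0,0,68],
    [0,0,0,0,0,-10,68],
    [0,0,0,0,0,-20,68],
    [0,0,0,0,0,-20,68],
    [0,0,0,0,0,-20,75],
    [0,0,0,0,0,-20,75],
    [0,0,0,0,0,0,75],
    [0,0,0,0,0,0,75],
  ],
)

```text
time: 33.7
ee_pos: [633.4, -1.0, 117.7]
tool_rot: [0.996, 0.091, 0.001, 0.0]
ft_force: [-0.9, -0.5, -0.2]
opening: 74.8
```

```bash
python3 - <<'E'
from h import *
print(yellow(camera("scene")))
to(463,-347.5,115)
E
```

```text
[(634, 106, 633, 107, 29, 76), (637, -3, 633, -3, 28, 76), (464, -348, 463, -348, 28, 64), (488, -449, 488, -449, 28, 64), (582, -349, 582, -349, 28, 63)]
pos [632.5  -1.  116.5] alpha 10.5 open 75.1 F [0.3 0.5 0.2]
delta tool [-229.6  310.     1.6]
```

Request:
carry_out(
  moves=[
    [0,0,0,-14.3,19.4,0,75],
    [0,0,0,-14.3,19.4,0,75],
    [0,0,0,-14.3,19.4,0,75],
    [0,0,0,-14.3,19.4,0,75],
    [0,0,0,-14.3,19.4,0,75],
    [0,0,0,-14.3,19.4,0,75],
    [0,0,0,-14.3,19.4,0,75],
    [0,0,0,-14.3,19.4,0,75],
    [0,0,0,-14.3,19.4,0,75],
    [0,0,0,-14.3,19.4,0,75],
    [0,0,0,-14.3,19.4,0,75],
    [0,0,0,-14.3,19.4,0,75],
    [0,0,0,-14.3,19.4,0,75],
    [0,0,0,-14.3,19.4,0,75],
    [0,0,0,-14.3,19.4,0,75],
    [0,0,0,-14.3,19.4,0,75],
    [0,0,0,0,0,20,75],
    [0,0,0,0,0,0,75],
    [0,0,0,0,0,0,75],
  ],
)

```text
time: 35.65
ee_pos: [463.1, -346.6, 95.2]
tool_rot: [0.996, 0.091, -0.001, -0.002]
ft_force: [0.5, -0.2, 0.2]
opening: 74.7
```

```bash
python3 - <<'E'
from h import *
print(yellow(camera("scene")));to(463,-347.5,14.5)
E
```

```text
[(632, 106, 632, 107, 28, 76), (635, -5, 634, -5, 27, 76), (466, -349, 465, -349, 28, 64), (487, -449, 487, -449, 28, 64), (581, -349, 582, -349, 29, 64)]
pos [ 463.9 -347.    96.2] alpha 10.5 open 75.2 F [ 0.1 -0.6 -0.3]
delta tool [-0.8  0.5 81.7]
```

Request:
carry_out(
  moves=[
    [0,0,0,-0.5,0.5,12,75],
    [0,0,0,0,0,12,75],
    [0,0,0,0,0,12,75],
    [0,0,0,0,0,12,75],
    [0,0,0,0,0,12,75],
    [0,0,0,0,0,12,75],
    [0,0,0,0,0,9,75],
    [0,0,0,0,0,0,75],
    [0,0,0,0,0,0,20],
    [0,0,0,0,0,0,20],
    [0,0,0,0,0,0,20],
    [0,0,0,0,0,0,20],
    [0,0,0,0,0,0,20],
    [0,0,0,0,0,-10,20],
    [0,0,0,0,0,-20,20],
    [0,0,0,0,0,-25,20],
    [0,0,0,0,0,-25,20],
    [0,0,0,0,0,-25,20],
    [0,0,0,0,0,0,20],
    [0,0,0,0,0,0,20],
  ],
)

```text
time: 37.7
ee_pos: [464.2, -348.6, 121.7]
tool_rot: [0.996, 0.091, 0.001, 0.001]
ft_force: [0.5, -0.3, -1.5]
opening: 56.7
```

```bash
python3 - <<'E'
from h import *
print(yellow(camera("scene")));to(547.5,94.8,118)
E
```

```text
[(633, 106, 632, 107, 28, 75), (634, -5, 634, -4, 27, 76), (473, -346, 468, -348, 26, 169), (487, -449, 486, -448, 29, 64), (582, -349, 581, -348, 29, 64)]
pos [ 463.4 -347.9  120.3] alpha 10.5 open 56.5 F [-0.5  1.3 -2. ]
delta tool [ 163.1 -420.1    2.6]
```

Request:
carry_out(
  moves=[
    [0,0,0,8.15,-21,0,20],
    [0,0,0,8.15,-21,0,20],
    [0,0,0,8.15,-21,0,20],
    [0,0,0,8.15,-21,0,20],
    [0,0,0,8.15,-21,0,20],
    [0,0,0,8.15,-21,0,20],
    [0,0,0,8.15,-21,0,20],
    [0,0,0,8.15,-21,0,20],
    [0,0,0,8.15,-21,0,20],
    [0,0,0,8.15,-21,0,20],
    [0,0,0,8.15,-21,0,20],
    [0,0,0,8.15,-21,0,20],
    [0,0,0,8.15,-21,0,20],
    [0,0,0,8.15,-21,0,20],
    [0,0,0,8.15,-21,0,20],
    [0,0,0,8.15,-21,0,20],
    [0,0,0,8.15,-21,0,20],
    [0,0,0,8.15,-21,0,20],
    [0,0,0,8.15,-21,0,20],
    [0,0,0,8.15,-21,0,20],
  ],
)

```text
time: 39.75
ee_pos: [546.3, 95.0, 118.6]
tool_rot: [0.996, 0.091, -0.002, 0.0]
ft_force: [0.3, -0.1, -1.9]
opening: 56.2
```

Request:
carry_out(
  moves=[
    [0,0,0,0,0,0,20],
    [0,0,0,0,0,0,20],
    [0,0,0,0,0,15,20],
    [0,0,0,0,0,15,20],
    [0,0,0,0,0,15,20],
    [0,0,0,0,0,15,20],
    [0,0,0,0,0,15,20],
    [0,0,0,0,0,8,20],
    [0,0,0,0,0,0,20],
    [0,0,0,0,0,0,20],
  ],
)

```text
time: 40.75
ee_pos: [548.2, 94.3, 38.1]
tool_rot: [0.996, 0.091, 0.0, 0.0]
ft_force: [0.9, -0.4, -1.5]
opening: 56.3
```

Request:
carry_out(
  moves=[
    [0,0,0,0,0,5,20],
    [0,0,0,0,0,4,20],
    [0,0,0,0,0,2,20],
    [0,0,0,0,0,0,20],
    [0,0,0,0,0,0,20],
    [0,0,0,0,0,0,68],
    [0,0,0,0,0,0,68],
    [0,0,0,0,0,0,68],
    [0,0,0,0,0,-10,68],
    [0,0,0,0,0,-20,68],
    [0,0,0,0,0,-20,68],
    [0,0,0,0,0,-20,75],
    [0,0,0,0,0,-20,75],
    [0,0,0,0,0,0,75],
    [0,0,0,0,0,0,75],
  ],
)

```text
time: 42.25
ee_pos: [548.4, 94.3, 117.6]
tool_rot: [0.996, 0.091, 0.001, -0.0]
ft_force: [-0.6, -0.1, 0.3]
opening: 75.1
```

```bash
python3 - <<'E'
from h import *
print(yellow(camera("scene")))
to(580.5,-348,115)
E
```

```text
[(552, 92, 549, 91, 29, 76), (634, 107, 633, 107, 28, 76), (633, -5, 634, -4, 27, 76), (488, -449, 487, -448, 28, 64), (582, -349, 582, -349, 28, 64)]
pos [547.5  94.2 116.5] alpha 10.5 open 75.2 F [-0.5 -1.2 -0.9]
delta tool [-47.9 440.8   1.6]
```

Request:
carry_out(
  moves=[
    [0,0,0,-2.4,22,0,75],
    [0,0,0,-2.4,22,0,75],
    [0,0,0,-2.4,22,0,75],
    [0,0,0,-2.4,22,0,75],
    [0,0,0,-2.4,22,0,75],
    [0,0,0,-2.4,22,0,75],
    [0,0,0,-2.4,22,0,75],
    [0,0,0,-2.4,22,0,75],
    [0,0,0,-2.4,22,0,75],
    [0,0,0,-2.4,22,0,75],
    [0,0,0,-2.4,22,0,75],
    [0,0,0,-2.4,22,0,75],
    [0,0,0,-2.4,22,0,75],
    [0,0,0,-2.4,22,0,75],
    [0,0,0,-2.4,22,0,75],
    [0,0,0,-2.4,22,0,75],
    [0,0,0,-2.4,22,0,75],
    [0,0,0,-2.4,22,0,75],
    [0,0,0,-2.4,22,0,75],
    [0,0,0,-2.4,22,0,75],
  ],
)

```text
time: 44.3
ee_pos: [580.7, -348.7, 116.7]
tool_rot: [0.996, 0.091, -0.0, -0.0]
ft_force: [0.7, 0.1, -0.1]
opening: 75.0
```

Request:
carry_out(
  moves=[
    [0,0,0,0,0,20,75],
    [0,0,0,0,0,0,75],
    [0,0,0,0,0,0,75],
  ],
)

```text
time: 44.6
ee_pos: [580.0, -347.2, 96.3]
tool_rot: [0.996, 0.091, -0.001, -0.001]
ft_force: [-0.7, -0.8, 0.6]
opening: 74.7
```

```bash
python3 - <<'E'
from h import *
print(yellow(camera("scene")));to(580.5,-348,14.5)
E
```

```text
[(549, 92, 549, 95, 29, 75), (633, 106, 633, 106, 28, 76), (634, -4, 635, -3, 29, 75), (487, -449, 487, -448, 29, 64), (583, -349, 582, -349, 28, 63)]
pos [ 580.6 -347.2   97.1] alpha 10.5 open 75.1 F [0.3 0.4 0.1]
delta tool [-0.2  0.8 82.6]
```

Next is A, bound for cell (0,-55) at (567.5,-13.4).

Request:
carry_out(
  moves=[
    [0,0,0,0,0.8,12,75],
    [0,0,0,0,0,12,75],
    [0,0,0,0,0,12,75],
    [0,0,0,0,0,12,75],
    [0,0,0,0,0,12,75],
    [0,0,0,0,0,12,75],
    [0,0,0,0,0,10,75],
    [0,0,0,0,0,0,75],
    [0,0,0,0,0,0,20],
    [0,0,0,0,0,0,20],
    [0,0,0,0,0,0,20],
    [0,0,0,0,0,0,20],
    [0,0,0,0,0,0,20],
    [0,0,0,0,0,-10,20],
    [0,0,0,0,0,-20,20],
    [0,0,0,0,0,-25,20],
    [0,0,0,0,0,-25,20],
    [0,0,0,0,0,-25,20],
    [0,0,0,0,0,0,20],
    [0,0,0,0,0,0,20],
  ],
)

```text
time: 46.65
ee_pos: [581.3, -348.2, 121.0]
tool_rot: [0.996, 0.091, 0.001, 0.001]
ft_force: [-0.1, 0.6, -1.0]
opening: 56.6
```

```bash
python3 - <<'E'
from h import *
print(yellow(camera("scene")));to(567.5,-13.4,118)
E
```

```text
[(549, 92, 549, 92, 28, 75), (632, 107, 632, 107, 28, 76), (633, -5, 634, -3, 29, 76), (593, -346, 589, -347, 26, 170), (487, -449, 486, -450, 29, 64)]
pos [ 580.3 -347.6  119.4] alpha 10.5 open 56.4 F [-0.6 -0.1 -1.3]
delta tool [  48.1 -331.     1.6]
```

Request:
carry_out(
  moves=[
    [0,0,0,2.8,-22,0,20],
    [0,0,0,2.8,-22,0,20],
    [0,0,0,2.8,-22,0,20],
    [0,0,0,2.8,-22,0,20],
    [0,0,0,2.8,-22,0,20],
    [0,0,0,2.8,-22,0,20],
    [0,0,0,2.8,-22,0,20],
    [0,0,0,2.8,-22,0,20],
    [0,0,0,2.8,-22,0,20],
    [0,0,0,2.8,-22,0,20],
    [0,0,0,2.8,-22,0,20],
    [0,0,0,2.8,-22,0,20],
    [0,0,0,2.8,-22,0,20],
    [0,0,0,2.8,-22,0,20],
    [0,0,0,2.8,-22,0,20],
    [0,0,0,0,0,0,20],
    [0,0,0,0,0,0,20],
  ],
)

```text
time: 48.4
ee_pos: [561.3, -14.4, 119.7]
tool_rot: [0.996, 0.093, -0.0, 0.0]
ft_force: [-0.4, -0.1, -0.7]
opening: 56.3
```

Request:
carry_out(
  moves=[
    [0,0,0,0,0,15,20],
    [0,0,0,0,0,15,20],
    [0,0,0,0,0,15,20],
    [0,0,0,0,0,15,20],
    [0,0,0,0,0,15,20],
    [0,0,0,0,0,8,20],
    [0,0,0,0,0,0,20],
    [0,0,0,0,0,0,20],
  ],
)

```text
time: 49.2
ee_pos: [562.4, -15.9, 37.0]
tool_rot: [0.996, 0.091, -0.0, -0.0]
ft_force: [1.5, 0.4, -1.0]
opening: 56.5
```

Request:
carry_out(
  moves=[
    [0,0,0,0,0,5,20],
    [0,0,0,0,0,3,20],
    [0,0,0,0,0,2,20],
    [0,0,0,0,0,0,20],
    [0,0,0,0,0,0,20],
    [0,0,0,0,0,0,68],
    [0,0,0,0,0,0,68],
    [0,0,0,0,0,0,68],
    [0,0,0,0,0,-10,68],
    [0,0,0,0,0,-20,68],
    [0,0,0,0,0,-20,68],
    [0,0,0,0,0,-20,75],
    [0,0,0,0,0,-20,75],
    [0,0,0,0,0,0,75],
    [0,0,0,0,0,0,75],
  ],
)

```text
time: 50.7
ee_pos: [562.6, -15.8, 117.7]
tool_rot: [0.996, 0.091, 0.001, 0.0]
ft_force: [-0.7, 1.1, -0.9]
opening: 74.9
```

```bash
python3 - <<'E'
from h import *
print(yellow(camera("scene")));to(485.5,-448.5,115)
E
```

```text
[(550, 92, 549, 91, 29, 75), (633, 106, 634, 106, 29, 76), (566, -18, 565, -19, 28, 76), (635, -5, 634, -4, 28, 75), (488, -448, 487, -449, 27, 64)]
pos [561.7 -15.8 116.6] alpha 10.5 open 74.9 F [-0.4 -1.3 -0.2]
delta tool [-153.6  411.7    1.6]
```

Request:
carry_out(
  moves=[
    [0,0,0,-7.7,20.6,0,75],
    [0,0,0,-7.7,20.6,0,75],
    [0,0,0,-7.7,20.6,0,75],
    [0,0,0,-7.7,20.6,0,75],
    [0,0,0,-7.7,20.6,0,75],
    [0,0,0,-7.7,20.6,0,75],
    [0,0,0,-7.7,20.6,0,75],
    [0,0,0,-7.7,20.6,0,75],
    [0,0,0,-7.7,20.6,0,75],
    [0,0,0,-7.7,20.6,0,75],
    [0,0,0,-7.7,20.6,0,75],
    [0,0,0,-7.7,20.6,0,75],
    [0,0,0,-7.7,20.6,0,75],
    [0,0,0,-7.7,20.6,0,75],
    [0,0,0,-7.7,20.6,0,75],
    [0,0,0,-7.7,20.6,0,75],
    [0,0,0,-7.7,20.6,0,75],
    [0,0,0,-7.7,20.6,0,75],
    [0,0,0,-7.7,20.6,0,75],
    [0,0,0,-7.7,20.6,0,75],
  ],
)

```text
time: 52.75
ee_pos: [485.0, -450.1, 116.2]
tool_rot: [0.996, 0.091, -0.0, -0.001]
ft_force: [1.2, -0.2, 0.1]
opening: 74.8
```

Request:
carry_out(
  moves=[
    [0,0,0,0,0,20,75],
    [0,0,0,0,0,0,75],
    [0,0,0,0,0,0,75],
  ],
)

```text
time: 53.05
ee_pos: [484.9, -448.7, 96.2]
tool_rot: [0.996, 0.091, -0.001, -0.001]
ft_force: [-0.3, -0.0, -0.4]
opening: 75.1
```

```bash
python3 - <<'E'
from h import *
print(yellow(camera("scene")));to(485.5,-448.5,14.5)
E
```

```text
[(549, 92, 548, 91, 30, 75), (632, 107, 632, 107, 28, 76), (563, -19, 564, -18, 29, 76), (635, -4, 634, -6, 27, 75), (488, -450, 488, -450, 28, 64)]
pos [ 485.5 -448.9   97. ] alpha 10.5 open 75.0 F [-0.8  0.1  0.7]
delta tool [ 0.1 -0.3 82.5]
```

Request:
carry_out(
  moves=[
    [0,0,0,0,0,12,75],
    [0,0,0,0,0,12,75],
    [0,0,0,0,0,12,75],
    [0,0,0,0,0,12,75],
    [0,0,0,0,0,12,75],
    [0,0,0,0,0,12,75],
    [0,0,0,0,0,10,75],
    [0,0,0,0,0,0,75],
    [0,0,0,0,0,0,20],
    [0,0,0,0,0,0,20],
    [0,0,0,0,0,0,20],
    [0,0,0,0,0,0,20],
    [0,0,0,0,0,0,20],
    [0,0,0,0,0,-10,20],
    [0,0,0,0,0,-20,20],
    [0,0,0,0,0,-25,20],
    [0,0,0,0,0,-25,20],
    [0,0,0,0,0,-25,20],
    [0,0,0,0,0,0,20],
    [0,0,0,0,0,0,20],
  ],
)

```text
time: 55.1
ee_pos: [485.9, -449.2, 120.8]
tool_rot: [0.996, 0.091, 0.001, 0.001]
ft_force: [-0.9, 0.2, -1.6]
opening: 56.7
```

```bash
python3 - <<'E'
from h import *
print(yellow(camera("scene")));to(472.8,80.9,118)
to(493,-27,118)
E
```

```text
[(549, 92, 549, 93, 28, 76), (634, 107, 633, 107, 29, 76), (565, -19, 564, -18, 29, 76), (635, -5, 634, -3, 28, 76), (495, -446, 492, -449, 26, 169)]
pos [ 485.1 -448.4  119.2] alpha 10.5 open 56.6 F [-0.4 -0.6 -2.9]
delta tool [  84.1 -522.7    1.7]
pos [ 485.1 -448.4  119.2] alpha 10.5 open 56.6 F [-0.4 -0.6 -2.9]
delta tool [  84.3 -412.9    1.6]
```

Request:
carry_out(
  moves=[
    [0,0,0,3.5,-21.8,0,20],
    [0,0,0,3.5,-21.8,0,20],
    [0,0,0,3.5,-21.8,0,20],
    [0,0,0,3.5,-21.8,0,20],
    [0,0,0,3.5,-21.8,0,20],
    [0,0,0,3.5,-21.8,0,20],
    [0,0,0,3.5,-21.8,0,20],
    [0,0,0,3.5,-21.8,0,20],
    [0,0,0,3.5,-21.8,0,20],
    [0,0,0,3.5,-21.8,0,20],
    [0,0,0,3.5,-21.8,0,20],
    [0,0,0,3.5,-21.8,0,20],
    [0,0,0,3.5,-21.8,0,20],
    [0,0,0,3.5,-21.8,0,20],
    [0,0,0,3.5,-21.8,0,20],
    [0,0,0,3.5,-21.8,0,20],
    [0,0,0,3.5,-21.8,0,20],
    [0,0,0,3.5,-21.8,0,20],
    [0,0,0,3.5,-21.8,0,20],
    [0,0,0,3.5,-21.8,0,20],
  ],
)

```text
time: 57.15
ee_pos: [474.4, -6.0, 119.6]
tool_rot: [0.996, 0.091, -0.0, -0.0]
ft_force: [0.6, 0.8, -1.1]
opening: 56.6
```

Request:
carry_out(
  moves=[
    [0,0,0,3.5,-21.8,0,20],
    [0,0,0,3.5,-21.8,0,20],
    [0,0,0,3.5,-21.8,0,20],
    [0,0,0,3.5,-21.8,0,20],
    [0,0,0,0,0,0,20],
    [0,0,0,0,0,0,20],
    [0,0,0,0,0,10,20],
    [0,0,0,0,0,10,20],
    [0,0,0,0,0,0,20],
    [0,0,0,0,0,0,20],
  ],
)

```text
time: 58.15
ee_pos: [472.4, 80.2, 99.1]
tool_rot: [0.996, 0.091, -0.001, 0.0]
ft_force: [-0.0, 0.0, -0.9]
opening: 56.8
```

```bash
python3 - <<'E'
from h import *
print(yellow(camera("scene")));to(472.8,80.9,26.5)
E
```

```text
[(485, 82, 479, 81, 28, 147), (550, 92, 550, 92, 27, 75), (632, 106, 633, 106, 29, 75), (564, -18, 565, -19, 28, 76), (635, -4, 635, -3, 28, 76)]
pos [473.   80.3  99.6] alpha 10.4 open 56.3 F [ 0.1  0.5 -0.8]
delta tool [ 0.  -0.6 73.1]
```

Request:
carry_out(
  moves=[
    [0,0,0,0,0,12,20],
    [0,0,0,0,0,12,20],
    [0,0,0,0,0,12,20],
    [0,0,0,0,0,12,20],
    [0,0,0,0,0,10,20],
    [0,0,0,0,0,5,20],
    [0,0,0,0,0,5,20],
    [0,0,0,0,0,4,20],
    [0,0,0,0,0,0,20],
    [0,0,0,0,0,0,20],
  ],
)

```text
time: 59.2
ee_pos: [473.5, 80.9, 28.3]
tool_rot: [0.996, 0.091, 0.0, -0.0]
ft_force: [-0.5, -0.2, -1.5]
opening: 56.6
```

Request:
carry_out(
  moves=[
    [0,0,0,0,0,0,68],
    [0,0,0,0,0,0,68],
    [0,0,0,0,0,0,68],
    [0,0,0,0,0,-10,68],
    [0,0,0,0,0,-20,68],
    [0,0,0,0,0,-20,68],
    [0,0,0,0,0,-20,60],
    [0,0,0,0,0,-25,40],
    [0,0,0,0,0,-25,40],
    [0,0,0,0,0,0,40],
    [0,0,0,0,0,0,40],
  ],
)

```text
time: 60.3
ee_pos: [473.8, 80.9, 149.1]
tool_rot: [0.996, 0.091, 0.001, -0.0]
ft_force: [-1.0, -0.8, -0.2]
opening: 39.9
```

```bash
python3 - <<'E'
from h import *
print(yellow(camera("scene")));to(471.5,203.8,145)
E
```

```text
[(477, 79, 475, 78, 28, 75), (550, 92, 548, 91, 28, 76), (632, 107, 632, 106, 29, 75), (565, -18, 565, -18, 28, 76), (634, -4, 634, -4, 29, 75)]
pos [472.9  80.8 147.9] alpha 10.5 open 40.1 F [-0.2 -0.5  0.2]
delta tool [  21.  -121.2    2.9]
```

All five are in the tray (lids at 75-76). Now the dial.

Request:
carry_out(
  moves=[
    [0,0,0,3.5,-20.2,0,40],
    [0,0,0,3.5,-20.2,0,40],
    [0,0,0,3.5,-20.2,0,40],
    [0,0,0,3.5,-20.2,0,40],
    [0,0,0,3.5,-20.2,0,40],
    [0,0,0,3.5,-20.2,0,40],
    [0,0,0,0,0,0,40],
    [0,0,-7.5,0,0,0,40],
    [0,0,-7.5,0,0,0,40],
    [0,0,-7.5,0,0,0,40],
    [0,0,-7.5,0,0,0,40],
    [0,0,-7.5,0,0,0,40],
    [0,0,-7.5,0,0,0,40],
    [0,0,-7.5,0,0,0,40],
    [0,0,-7.5,0,0,0,40],
    [0,0,-7.5,0,0,0,40],
    [0,0,-7.5,0,0,0,40],
  ],
)

```text
time: 62.05
ee_pos: [470.9, 202.6, 146.7]
tool_rot: [0.733, 0.68, -0.001, -0.0]
ft_force: [0.0, -0.7, 0.3]
opening: 40.3
```

Request:
carry_out(
  moves=[
    [0,0,-7.5,0,0,0,40],
    [0,0,-7.5,0,0,0,40],
    [0,0,-7.5,0,0,0,40],
    [0,0,-7.5,0,0,0,40],
    [0,0,-7.5,0,0,0,40],
    [0,0,-7.5,0,0,0,40],
    [0,0,-7.5,0,0,0,40],
    [0,0,-7.5,0,0,0,40],
    [0,0,-7.5,0,0,0,40],
    [0,0,-7.5,0,0,0,40],
    [0,0,0,0,0,0,40],
    [0,0,0,0,0,0,40],
  ],
)

```text
time: 63.25
ee_pos: [471.2, 203.0, 147.2]
tool_rot: [0.171, 0.985, -0.001, -0.001]
ft_force: [1.0, 0.1, -0.3]
opening: 40.0
```

```bash
python3 - <<'E'
from h import *
to(471.5,203.8,70)
E
```

```text
pos [471.2 203.  147.2] alpha 160.3 open 40.0 F [ 1.   0.1 -0.3]
delta tool [-0.1  0.9 77.2]
```

Request:
carry_out(
  moves=[
    [0,0,0,0,0.8,12,40],
    [0,0,0,0,0,12,40],
    [0,0,0,0,0,12,40],
    [0,0,0,0,0,12,40],
    [0,0,0,0,0,12,40],
    [0,0,0,0,0,12,40],
    [0,0,0,0,0,6,40],
    [0,0,0,0,0,0,40],
    [0,0,0,0,0,0,0],
    [0,0,0,0,0,0,0],
    [0,0,0,0,0,0,0],
    [0,0,0,0,0,0,0],
    [0,0,0,0,0,0,0],
  ],
)

```text
time: 64.55
ee_pos: [472.7, 204.7, 70.9]
tool_rot: [0.17, 0.986, 0.0, 0.001]
ft_force: [-1.0, -1.3, 4.5]
opening: 12.9
```

Request:
carry_out(
  moves=[
    [0,0,7.5,0,0,0,0],
    [0,0,7.5,0,0,0,0],
    [0,0,7.5,0,0,0,0],
    [0,0,7.5,0,0,0,0],
    [0,0,7.5,0,0,0,0],
    [0,0,7.5,0,0,0,0],
    [0,0,7.5,0,0,0,0],
    [0,0,7.5,0,0,0,0],
    [0,0,7.5,0,0,0,0],
    [0,0,7.5,0,0,0,0],
    [0,0,7.5,0,0,0,0],
    [0,0,7.5,0,0,0,0],
    [0,0,7.5,0,0,0,0],
    [0,0,7.5,0,0,0,0],
    [0,0,7.5,0,0,0,0],
    [0,0,7.5,0,0,0,0],
    [0,0,0,0,0,0,0],
    [0,0,0,0,0,0,0],
  ],
)

```text
time: 66.35
ee_pos: [471.4, 204.4, 70.9]
tool_rot: [0.938, 0.346, -0.001, 0.0]
ft_force: [-4.2, -2.3, 8.3]
opening: 13.1
```

```bash
python3 - <<'E'
from h import *
to(471.5,203.8,70); print(monitor.state()["torque"])
E
```

```text
pos [471.4 204.4  70.9] alpha 40.5 open 13.1 F [-4.2 -2.3  8.3]
delta tool [-0.3  0.5  0.9]
[-0.44835795  0.71949541 -0.04354967]
```

Request:
carry_out(
  moves=[
    [0,0,0,0,0,0,40],
    [0,0,0,0,0,0,40],
    [0,0,0,0,0,0,40],
    [0,0,0,0,0,-10,40],
    [0,0,0,0,0,-20,40],
    [0,0,0,0,0,-25,40],
    [0,0,0,0,0,-25,40],
    [0,0,0,0,0,-25,40],
    [0,0,0,0,0,-25,40],
    [0,0,0,0,0,-25,40],
    [0,0,0,-10,20,-20,40],
    [0,0,0,-10,20,-20,40],
    [0,0,0,-10,20,0,40],
    [0,0,0,-10,20,0,40],
    [0,0,0,0,20,0,40],
    [0,0,0,0,20,0,40],
    [0,0,0,0,20,0,40],
    [0,0,0,0,20,0,40],
    [0,0,0,0,0,0,40],
    [0,0,0,0,0,0,40],
  ],
)

```text
time: 68.35
ee_pos: [545.5, 56.8, 265.1]
tool_rot: [0.938, 0.345, -0.0, -0.0]
ft_force: [0.2, -0.1, 0.6]
opening: 40.1
```

```bash
python3 - <<'E'
from h import *
b=camera("top");a=camera("scene");print(yellow(a),yellow(b))
for c in (a,b):
    P=cloud(c).reshape(-1,3);P=P[np.isfinite(P).all(1)]
    for x,y in((472,203),(582,223)):
        s=P[(np.hypot(P[:,0]-x,P[:,1]-y)<40)&(P[:,2]>88)&(P[:,2]<120)]
        if len(s)>20:
            v=np.linalg.eigh(np.cov(s[:,:2].T))[1][:,1];print(len(s),np.degrees(np.arctan2(v[1],v[0]))%180)
save(a,"s8.png",s=1.5);save(b,"t8.png",(130,120,290,245),5)
to(0,0,0)
E
```

```text
[(476, 78, 477, 79, 28, 76), (548, 92, 551, 92, 29, 76), (632, 106, 632, 107, 29, 75), (564, -18, 565, -18, 28, 76), (635, -4, 635, -3, 28, 75)] [(765, -602, 798, -637, 95, 117), (631, -15, 630, -8, 27, 76), (563, -25, 562, -19, 28, 75), (543, 93, 545, 94, 28, 76)]
95 39.52591554893186
133 25.734891232940782
83 19.657038681567883
pos [545.1  57.3 265.1] alpha 40.5 open 40.0 F [ 0.5 -0.   0.3]
delta tool [-451.8 -310.1  265.3]
```

View pics/s8.png

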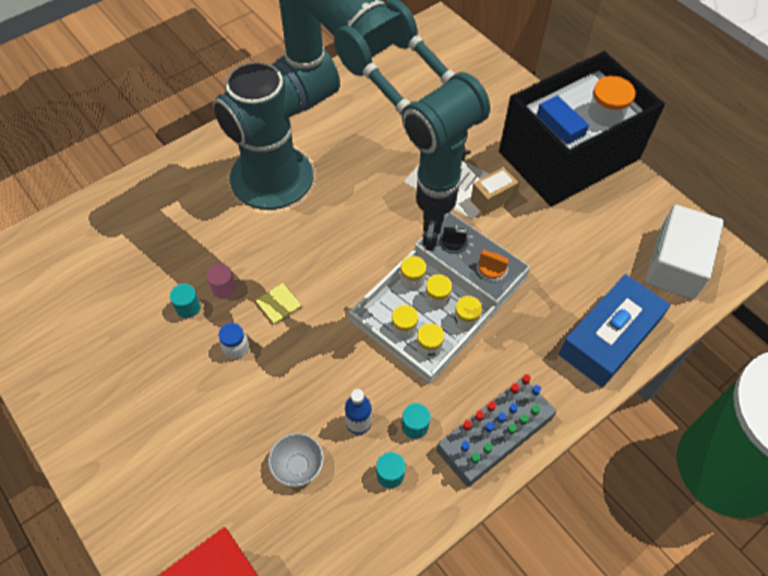

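View pics/t8.png

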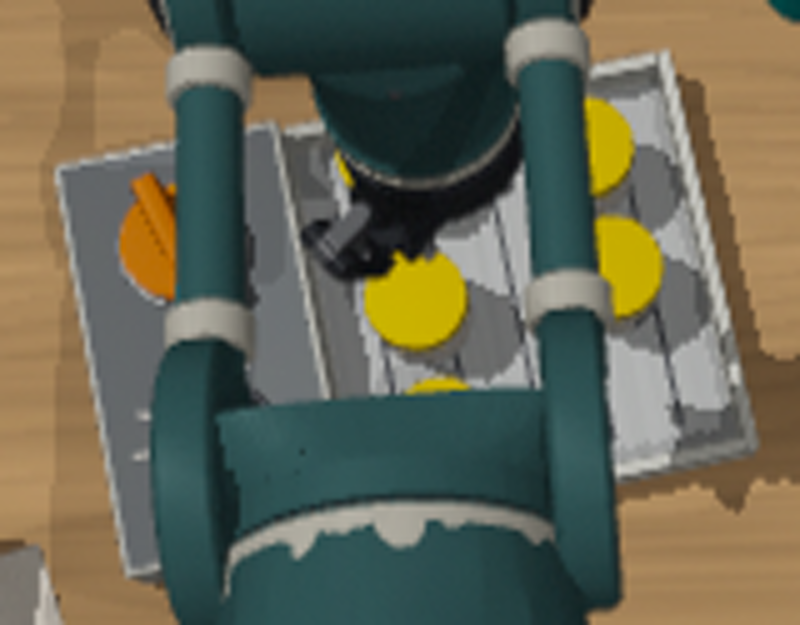

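```bash
python3 -c "
from h import *
print(arm.job_done())"
```

```text
the job is handed in; nothing more can be done
None
```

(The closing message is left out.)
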